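# Load a slide tray into the drying rack

### The arm

A 6-joint arm with a two-finger parallel gripper is mounted at the origin on the work surface. World frame = base frame: x ahead of the robot, y to its left, z up, the work surface at z = 0. Lengths are in mm, angles in rad, forces in N, time in s.
With the tool pointing down it reaches from about 300 to 875 mm from the base axis. Payload 4.2 kg.
Tool frame: the origin (TCP) lies midway between the tips of the shut fingers; the grasp point (between the pads) lies 19 mm behind it; z points along the fingers, y is the direction in which the jaws open and shut (so a half turn about z gives the same grasp; the last joint's range is limited). The gripper opens to 85 mm and grips with 20 to 120 N. Pads are 22 mm wide; open, the fingers measure 114 mm over their backs; the gripper's body (76 mm by 85 mm) begins 54 mm behind the grasp point. The pads swing forward as they close: fully open they stand 13 mm farther back than shut.
Start: joints at [1.312, 0.32, 1.565, -0, 1.257, -0.02], TCP at [136.01, 558.7, 202.738] pointing down, gripper open.
Joint ranges: [-3.11, 3.11], [-0.84, 2.01], [0.21, 2.61], [-1.34, 4.49], [0.05, 2.63], [-2.56, 2.56]. Speed limits (rad/s): [2.57, 2.57, 3.14, 3.14, 3.14, 3.14].

### API

Orientations are given as a 3x3 rotation matrix whose columns are the frame's x, y, z axes.
In Python, from bench import arm, eyes gives the robot as it stands.
- The arm moves only by the tool jog_arm, never from a script. Its argument "series" is a list of rows, each an object of numbers: "fingers": the finger opening in mm, from 0 to 85.4; "dx", "dy", "dz": the shift along the tool's x, y, z in mm; "rx", "ry", "rz": the turn, a rotation vector about the tool's x, y, z in rad. A call has 1 to 20 rows; each row is the pose to reach, as a shift and turn from the pose commanded when the call began, along the tool's axes at that moment; what a row does not reach only later rows make up. A row lasts 1/8 s, in which the tool goes at most 62.5 mm and 10.7 degrees, less where a joint would pass 70% of its speed; a pose out of reach is approached as far as the arm can. A call with a gripper value outside its range is refused whole. The fingers move at their own pace and stop on an object; the grip force is fixed at half the most. Time passes only in rows, so rows that repeat a pose let the fingers close. It gives the time, the measured TCP pose, the force and the opening at its end, in the units of the state.
- arm.get_obs(): the state, without advancing time (a new reading comes with each control period).
- eyes.grab_frame(name): name is "scene" or "top" or "wrist"; returns a dict with "pixels" (400x640x3 uint8, blue, green, red), "camera_matrix" (3x3 intrinsics, pixels), "eye" and "orientation" of the camera in the world. Camera axes: x right, y down, z forward; pixel columns grow to the right and rows downward; lengths in mm; the calibration is good to about 2 mm. A picture is of the moment at which its call begins. There is no depth.
- arm.job_done(): hands the job in, once; it reports no verdict.
The state is a dict: "time": time; "joints": joint angles; "qvel": joint speeds; "joint_torque": joint torques, N m; "eef_pos": TCP position; "orientation": TCP orientation; "ft_force": force on the tool from outside, world axes, zero at the start; "ft_torque": the same for the moment, N m; "finger_gap": finger opening in mm.
Only numpy, scipy, OpenCV 4.12 (cv2) and the standard library are available. Lean on these libraries where they do the work, as an engineer would, in place of code of your own. Each camera call takes 0.05 s, during which the arm holds its last target. There are 200 camera calls.

### The job

Pick up the slide tray by its upright lip and slide it, lip towards the robot, onto the one free pair of rails in the left-hand bay of the drying rack, until it meets the sprung stop at the back. Press it firmly but gently against the stop for a moment, then let go so that it stays lying on its rails against the stop. Do not force it, and leave the sheets already in the rack and everything else on the bench where they are.

Things in the scene. Friction and masses are not known exactly. Their poses are not given: they have to be found in the camera images.
- tray: The slide tray, about 0.2 kg, right way up on the bench: a flat bare-metal sheet 185 mm long (x), 90 mm wide (y), 4 mm thick, with three glass slides fixed on it (2 mm high) and one upright grey lip at its -x end. Origin: centre of the sheet's underside; +x points from the lip to the nose (the plain end, which enters the rack first), z up.
- tray_lip (a point): On the tray's lip, 86.5 mm behind the tray's origin, 28 mm above its underside. The lip is a plate 12 mm thick (x), 44 mm wide (y), its top 40 mm above the tray's underside, its outer face flush with the sheet's end. The 60 mm of sheet behind it are bare. Axes as the tray. Pinched across its thickness from above, the lip carries the tray level; the nose may sag a few mm.
- tray_nose (a point): Middle of the tray's nose edge: x = +92.5 mm, at half the sheet's thickness. Axes as the tray.
- rack: The drying rack: fixed, grey, 170 x 206 x 100 mm, open in front (-x, towards the robot) and on top. Walls 6 mm thick at y = -100, 0, +100 mm make two bays, each 94 mm wide inside: left (y = +50 mm) and right (y = -50 mm). Origin: centre of its underside, 0 to 12 mm above the bench on adjustable feet; +x points into the rack, y to its left seen from the robot.
- left_bay (a point): Mouth of the left bay: mid-width, at the rails' front edge, at the height of the LOW pair's top. Each bay has two rail pairs: ledges reaching 8 mm in from its walls, 160 mm long (rack x = -80 to +80 mm), tops 40 mm (low) and 84 mm (high) above the rack's origin. In each bay a short sheet lies on one pair; the other pair is free. Axes as the rack.
- left_bay_high (a point): The same mid-width point of the left bay's mouth, at the top of the HIGH pair (44 mm higher). Axes as the rack.
- right_bay (a point): Mouth of the right bay, at the height of its LOW pair's top. Axes as the rack.
- stop_zone (a point): A fixed point of the rack amid the zone of the left bay's stop: an upright black rubber bar (stop_c0) 36 mm wide, crossing both levels, backed by a spring of about 5 N per mm. Its face is set anywhere 112 to 142 mm behind the rails' front edge, unseen: feel for it. A 5 to 10 N push held half a second is right; over 17 N between tray and rack is forcing. Let go, it eases back slowly.
- sheet_low: A short bare sheet 100 x 90 x 4 mm without a lip, lying on a LOW rail pair, in the left or in the right bay (which, varies). Origin: centre of its underside. If it is in the right bay, the low pair of the left bay is free.
- sheet_high: The same kind of sheet, lying on a HIGH rail pair in the other bay. If it is in the right bay, the high pair of the left bay is free. Its front end lies 5 mm behind the rails' front edge.
- beaker: Glass beaker, 68 mm wide, 95 mm tall; bystander. Origin: centre of underside.
- reagent: Amber bottle, 56 mm wide, 120 mm tall; bystander. Origin: centre of underside.
- dish: Shallow glass dish, 80 mm wide, 16 mm tall; bystander. Origin: centre of underside.
- slide_box: Closed blue box 80 x 120 x 35 mm; bystander. Origin: centre of underside.
- forceps: Steel forceps 110 mm long, lying; bystander. Origin: near its middle.
- tip_box: White box of pipette tips 90 x 120 x 59 mm; bystander. Origin: centre of underside.
Mind the look-alikes: they are no part of the job. There is more than one size of the tray; the job needs the smaller. Leave any red look-alike of the sheet_low alone.

How it is judged:
By the outcome, as a careful person would: the job done as asked, in the order asked, and still so for the second after the job is handed in, with the robot touching nothing.
It also fails if it takes over 67 s, if anything falls off the work surface, if the arm or the gripper's body presses on something with over 40 N, if the wrist force passes 120 N, or if a joint passes its speed limit or range.

## Working session

There is one attempt and no reset: what is moved stays moved. The work goes in short steps, Python scripts to look and compute and a tool call to move; the robot and the scene stay as the last step left them, time stands still between calls to the robot, and variables do not carry over. Pictures are saved under pics/ and viewed, about 8 in all and at most 12, crops included, and the job is handed in when it is done.

Besides the shell and the picture viewer there is one more tool, called after "Emit:" as name([rows], argument=value, ...), one row to a line, values as JSON. jog_arm: Moves the arm, as the interface text tells. Its arguments: {"type":"object","properties":{"series":{"type":"array","items":{"type":"object","properties":{"fingers":{"type":"number"},"dx":{"type":"number"},"dy":{"type":"number"},"dz":{"type":"number"},"rx":{"type":"number"},"ry":{"type":"number"},"rz":{"type":"number"}}}}},"required":["series"]}

```bash
mkdir -p pics; cat > h.py <<'E'
import numpy as np, cv2
from bench import arm, eyes
def grab(n,f=None):
    d=eyes.grab_frame(n); d={k:np.array(v) for k,v in d.items()}
    np.savez(f'pics/{n}_{f}.npz',**d)
    if f: cv2.imwrite(f'pics/{f}.png',d['pixels'])
    return d
def load(n,f): return dict(np.load(f'pics/{n}_{f}.npz'))
def onplane(d,u,v,z):
    r=d['orientation']@np.linalg.inv(d['camera_matrix'])@np.array([u,v,1.]); e=d['eye'].ravel()
    return e+r*(z-e[2])/r[2]
def proj(d,p):
    c=d['orientation'].T@(np.array(p,float)-d['eye'].ravel()); q=d['camera_matrix']@c; return q[:2]/q[2]
E
python3 - <<'E'
from h import *
for n in('top','scene'):
    d=grab(n,n+'1'); print(n,d['eye'],d['orientation'].round(3).tolist(),d['camera_matrix'].tolist())
print(arm.get_obs())
E
```

```text
top [ 444.97922855   12.25530275 1247.08719971] [[0.02, -0.997, 0.074], [-1.0, -0.018, 0.024], [-0.023, -0.074, -0.997]] [[484.041648026978, 0.0, 323.5717324254694], [0.0, 484.041648026978, 195.99745650574042], [0.0, 0.0, 1.0]]
scene [1221.64171919  194.33676376  946.22889195] [[-0.197, 0.754, -0.627], [0.98, 0.143, -0.137], [-0.014, -0.641, -0.767]] [[425.4823192630258, 0.0, 323.92150405957955], [0.0, 425.4823192630258, 203.9106312021198], [0.0, 0.0, 1.0]]
{'time': 0.1, 'joints': array([ 1.31198660e+00,  3.20213211e-01,  1.56557202e+00, -1.63163654e-05,
        1.25745740e+00, -2.00205238e-02]), 'qvel': array([ 0.00175465,  0.00119356, -0.00462905, -0.00024057,  0.0006862 ,
       -0.00036193]), 'joint_torque': array([ 5.34428891e-04, -4.16406870e+01, -2.34704518e+01,  6.75192859e-05,
        5.03102696e-03, -7.08297335e-06]), 'eef_pos': array([135.89044238, 558.19641212, 201.96906358]), 'orientation': array([[-9.71626261e-01,  2.36521127e-01, -4.07273344e-04],
       [ 2.36521477e-01,  9.71624945e-01, -1.59899571e-03],
       [ 1.75206731e-05, -1.64995512e-03, -9.99998639e-01]]), 'ft_force': array([ 0.14886806, -0.15350405,  0.08836018]), 'ft_torque': array([-0.02026898, -0.00187496, -0.00548575]), 'finger_gap': 85.19442532900935}
```

View pics/top1.png

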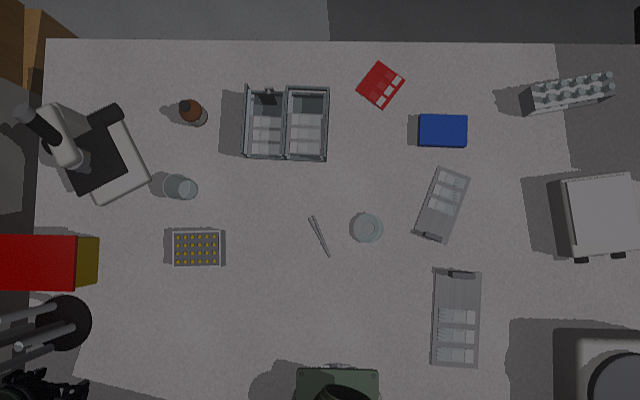

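View pics/scene1.png

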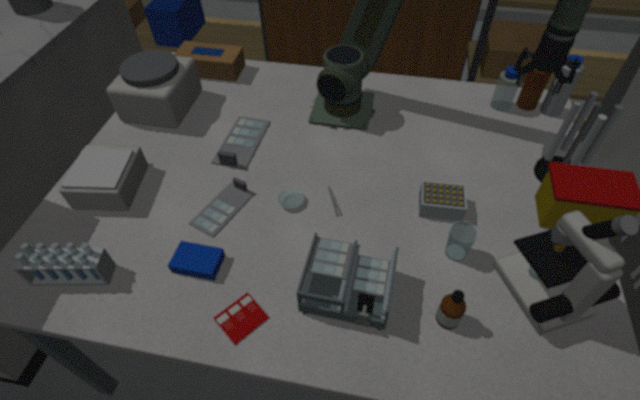

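Top view: two trays. A is at about (442,204) with its lip at (430,237), roughly 75 px long. B is at (457,318) with its lip at (461,272), roughly 98 px long. 185 mm is about 72 px, so A fits. The rack is at (286,123), with the left bay at u 248–284. I'll confirm with crops and measure.

```bash
python3 - <<'E'
from h import *
d=load('top','top1')
a=d['pixels']
A=cv2.resize(a[155:250,400:485],None,fx=4.4,fy=4.4,interpolation=cv2.INTER_CUBIC)
B=cv2.resize(a[75:170,230:340],None,fx=4.4,fy=4.4,interpolation=cv2.INTER_CUBIC)
A=np.hstack([A,B])[:,:]; A=cv2.resize(A,(792,int(A.shape[0]*792/A.shape[1])));A=cv2.convertScaleAbs(A,alpha=1.3)
print(A.shape, 792/195)
cv2.imwrite('pics/crop1.png',A)
s=load('scene','scene1')['pixels']
cv2.imwrite('pics/crop2.png',cv2.convertScaleAbs(cv2.resize(s[225:335,285:410],None,fx=5,fy=5,interpolation=cv2.INTER_CUBIC),alpha=1.3))
for n,q in (('A',[(415,236),(443,244),(470,175),(440,166)]),('B',[(432,268),(481,271),(478,367),(431,365)])):
    P=[onplane(d,*p,4) for p in q]; print(n,[np.linalg.norm(P[i]-P[i-1]).round() for i in range(4)],np.mean(P,0).round())
E
```

```text
(385, 792, 3) 4.061538461538461
A [np.float64(192.0), np.float64(73.0), np.float64(190.0), np.float64(80.0)] [ 519. -261.    4.]
B [np.float64(240.0), np.float64(123.0), np.float64(238.0), np.float64(117.0)] [ 237. -295.    4.]
```

View pics/crop1.png

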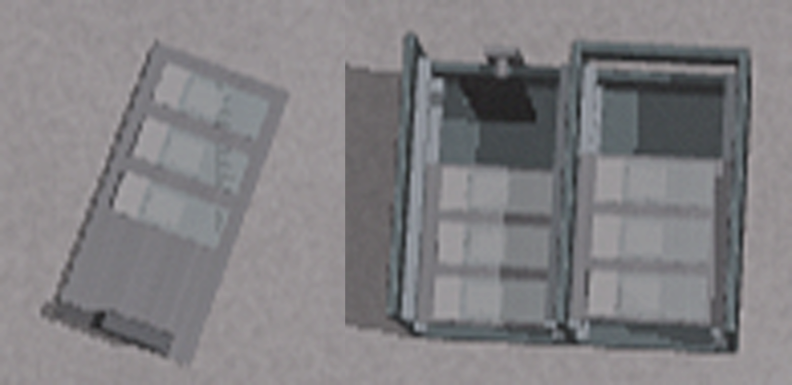

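View pics/crop2.png

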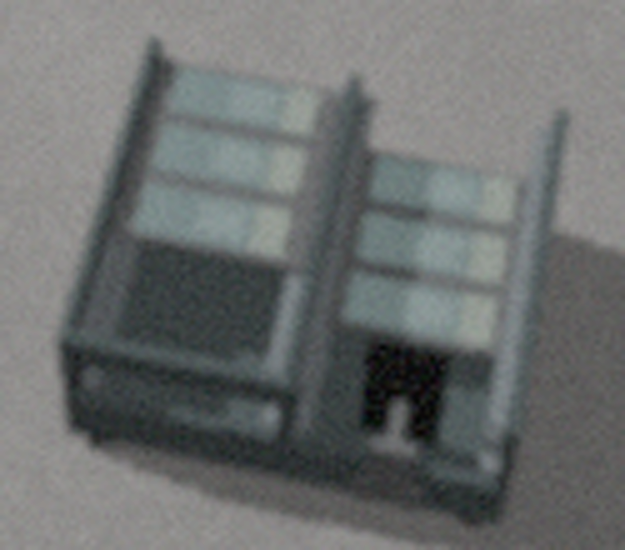

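The crops confirm A as the smaller tray (about 190x90; B is about 240x120), with plain grey metal and its lip at the near end. In the left bay the sheet lies deep, on the low pair. In the right bay it lies high. So the left **high** pair is free. Next I fit the poses.

```bash
python3 - <<'E'
from h import *
from scipy.optimize import least_squares
d=load('top','top1'); f=lambda x,y:(400+x/4.0615,155+y/4.0615); g=lambda x,y:(230+(x-345)/4.0615,75+y/4.0615)
q=np.array([f(155,42),f(288,94),f(185,366),f(45,310)])
m=np.array([[92.5,45,2],[92.5,-45,2],[-92.5,-45,2],[-92.5,45,2]])
def R(t): return np.array([[np.cos(t),-np.sin(t),0],[np.sin(t),np.cos(t),0],[0,0,1]])
def fit(m,q,x0,free_z):
    fun=lambda p:np.concatenate([proj(d,R(p[2])@a+[p[0],p[1],p[3] if free_z else 0])-b for a,b in zip(m,q)])
    return least_squares(fun,x0)
r=fit(m,q,[519,-261,-.4,0],0);print('tray',r.x,r.fun.round(1))
p=r.x;print('lip',R(p[2])@[-86.5,0,28]+[p[0],p[1],0])
# rack top corners: right wall front/back outer, left wall back/front
q=np.array([g(735,350),g(750,50),g(407,35),g(392,330)])
m=np.array([[-85,-103,100],[85,-103,100],[85,103,100],[-85,103,100]])
r=fit(m,q,[720,100,0,6],1);print('rack',r.x,r.fun.round(1))
w=grab('wrist','w0');o=arm.get_obs();T=o['orientation']
print('cam in tool',T.T@(w['eye'].ravel()-o['eef_pos']),(T.T@w['orientation']).round(3),w['camera_matrix'])
E
```

```text
tray [ 5.19709522e+02 -2.60114228e+02 -3.67742048e-01  0.00000000e+00] [-0.  -0.3  0.1 -0.  -0.7 -0.   0.7  0.3]
lip [ 438.99278415 -229.01666822   28.        ]
rack [ 7.02687351e+02  1.33293695e+02 -3.16388634e-02  1.80928653e+01] [ 1.1 -1.7  1.   1.4 -0.6  1.3 -1.5 -0.9]
cam in tool [  81.80056936    0.48193586 -169.3796981 ] [[-0.    -0.949 -0.316]
 [ 1.     0.    -0.001]
 [ 0.001 -0.316  0.949]] [[320.7539955    0.         316.6693147 ]
 [  0.         320.7539955  203.28833153]
 [  0.           0.           1.        ]]
```

Tray yaw is about -21°, and the rack is near (703,133). Next I look at the rack from nearer with the wrist camera, with tool y along world x as it will be for the insertion.

Emit:
jog_arm([
  {"dx": -160,"dy": -90,"dz": -98,"rz": 0.45},
  {"dx": -320,"dy": -178,"dz": -98,"rz": 0.9},
  {"dx": -481,"dy": -267,"dz": -98,"rz": 1.33},
  {"dx": -481,"dy": -267,"dz": -98,"rz": 1.33},
  {"dx": -481,"dy": -267,"dz": -98,"rz": 1.33},
  {"dx": -481,"dy": -267,"dz": -98,"rz": 1.33},
  {"dx": -481,"dy": -267,"dz": -98,"rz": 1.33},
  {"dx": -481,"dy": -267,"dz": -98,"rz": 1.33},
  {"dx": -481,"dy": -267,"dz": -98,"rz": 1.33},
  {"dx": -481,"dy": -267,"dz": -98,"rz": 1.33},
  {"dx": -481,"dy": -267,"dz": -98,"rz": 1.33},
  {"dx": -481,"dy": -267,"dz": -98,"rz": 1.33},
  {"dx": -481,"dy": -267,"dz": -98,"rz": 1.33},
])

```text
validation failed for argument at $.se...
```

```bash
python3 - <<'E'
from h import *
w=grab('wrist','w1');o=arm.get_obs();print(o['time'],o['eef_pos'],o['orientation'].round(3).tolist(),o['ft_force'])
cv2.imwrite('pics/w1b.png',cv2.convertScaleAbs(cv2.resize(w['pixels'],(800,500),interpolation=cv2.INTER_CUBIC),alpha=1.4))
E
```

```text
0.2 [135.94576634 558.39056814 202.20516846] [[-0.972, 0.237, -0.0], [0.237, 0.972, -0.001], [-0.0, -0.001, -1.0]] [-0.41014771 -0.29018517  0.30779109]
```

View pics/w1b.png

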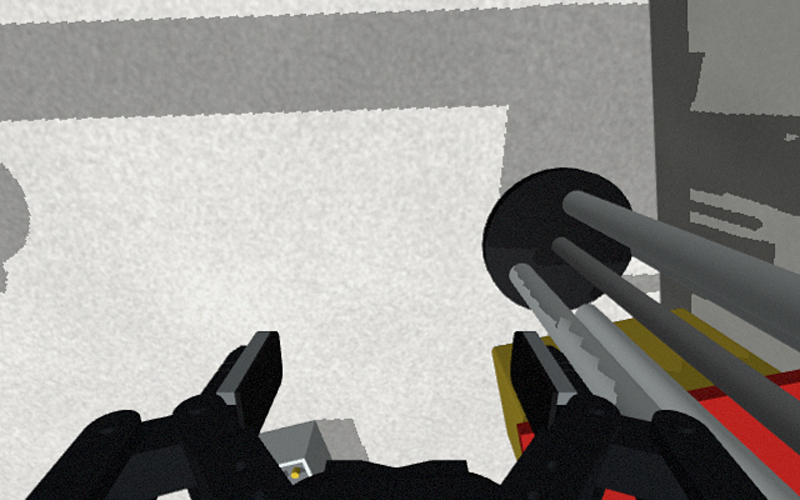

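The wrist view works: fingers at the bottom, lamp and red box off to the +y side, and the tip box low ahead. The move was refused on its format, so I'll try rows with every field.

Emit:
jog_arm([
  {"dx": -10,"dy": -6,"dz": -20,"rx": 0,"ry": 0,"rz": 0.1,"fingers": 85},
])

```text
time: 0.32
eef_pos: [143.7, 549.5, 221.0]
orientation: [[-0.943, 0.334, -0.001], [0.334, 0.943, -0.004], [-0.0, -0.004, -1.0]]
ft_force: [0.7, -0.7, -0.3]
finger_gap: 84.7
```

Emit:
jog_arm([
  {"dx": -165,"dy": -71,"dz": -77,"rx": 0,"ry": 0,"rz": 0.4,"fingers": 85},
  {"dx": -330,"dy": -142,"dz": -77,"rx": 0,"ry": 0,"rz": 0.8,"fingers": 85},
  {"dx": -495,"dy": -213,"dz": -77,"rx": 0,"ry": 0,"rz": 1.23,"fingers": 85},
  {"dx": -495,"dy": -213,"dz": -77,"rx": 0,"ry": 0,"rz": 1.23,"fingers": 85},
  {"dx": -495,"dy": -213,"dz": -77,"rx": 0,"ry": 0,"rz": 1.23,"fingers": 85},
  {"dx": -495,"dy": -213,"dz": -77,"rx": 0,"ry": 0,"rz": 1.23,"fingers": 85},
  {"dx": -495,"dy": -213,"dz": -77,"rx": 0,"ry": 0,"rz": 1.23,"fingers": 85},
  {"dx": -495,"dy": -213,"dz": -77,"rx": 0,"ry": 0,"rz": 1.23,"fingers": 85},
  {"dx": -495,"dy": -213,"dz": -77,"rx": 0,"ry": 0,"rz": 1.23,"fingers": 85},
  {"dx": -495,"dy": -213,"dz": -77,"rx": 0,"ry": 0,"rz": 1.23,"fingers": 85},
  {"dx": -495,"dy": -213,"dz": -77,"rx": 0,"ry": 0,"rz": 1.23,"fingers": 85},
  {"dx": -495,"dy": -213,"dz": -77,"rx": 0,"ry": 0,"rz": 1.23,"fingers": 85},
  {"dx": -495,"dy": -213,"dz": -77,"rx": 0,"ry": 0,"rz": 1.23,"fingers": 85},
])

```text
time: 1.95
eef_pos: [539.6, 186.0, 299.8]
orientation: [[-0.004, 1.0, -0.0], [1.0, 0.004, 0.0], [0.0, -0.0, -1.0]]
ft_force: [0.1, -0.1, 0.4]
finger_gap: 85.0
```

```bash
python3 - <<'E'
from h import *
w=grab('wrist','w1');o=arm.get_obs();print(o['time'],o['eef_pos'],o['orientation'].round(3).tolist(),o['ft_force'])
cv2.imwrite('pics/w1c.png',cv2.convertScaleAbs(cv2.resize(w['pixels'],(800,500),interpolation=cv2.INTER_CUBIC),alpha=1.4))
E
```

```text
2.0 [539.73486096 185.87865754 299.92197276] [[-0.003, 1.0, 0.0], [1.0, 0.003, 0.0], [0.0, 0.0, -1.0]] [ 0.80792138 -0.2301438  -0.21953789]
```

View pics/w1c.png

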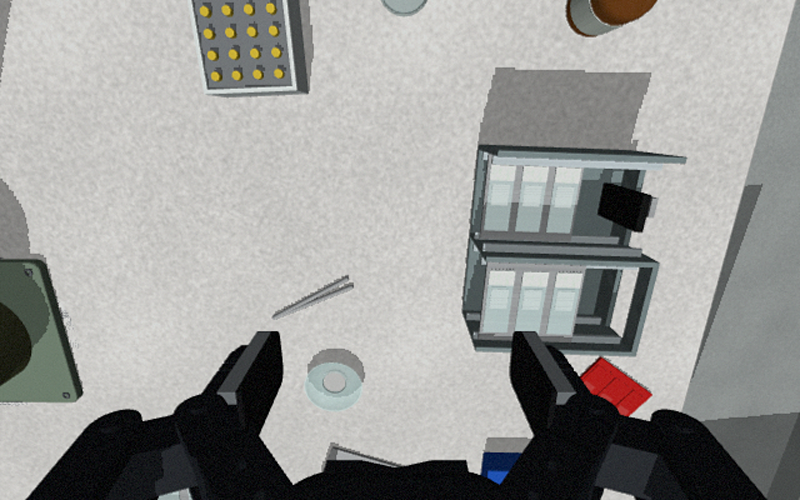

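The wrist view shows the rack at u 465–685, v 145–355, the left bay on top (v 150–250) and the black stop at (625,207). I'll enlarge the rack for corners.

```bash
python3 - <<'E'
from h import *
w=load('wrist','w1')['pixels'][110:290,365:560]
cv2.imwrite('pics/w1d.png',cv2.convertScaleAbs(cv2.resize(w[:150],None,fx=4,fy=4,interpolation=cv2.INTER_CUBIC),alpha=2,beta=10))
E
```

```text
(no output)
```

View pics/w1d.png

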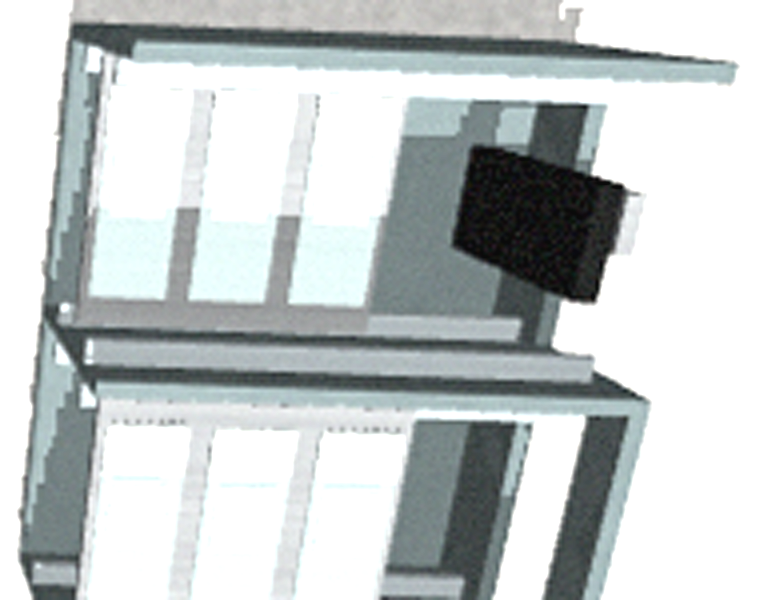

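The rack is now clear. In the left bay the sheet lies on the low rails and the high rail at (85–590,350) is empty. I'll fit the rack pose from the wall-top corners.

```bash
cat >> h.py <<'E'
from scipy.optimize import least_squares
def Rz(t): return np.array([[np.cos(t),-np.sin(t),0],[np.sin(t),np.cos(t),0],[0,0,1]])
def fit(d,m,q,x0,n=4):
    def full(p): return np.concatenate([p,x0[len(p):]])
    fun=lambda p:np.concatenate([proj(d,Rz(full(p)[2])@np.array(a,float)+full(p)[[0,1,3]])-b for a,b in zip(m,q)])
    r=least_squares(fun,x0[:n]);return full(r.x),r.fun.reshape(-1,2).round(1)
E
python3 - <<'E'
from h import *
d=load('wrist','w1'); g=lambda x,y:np.array((365+x/4-.4,110+y/4-.4))
m=[[-85,103,100],[-85,97,100],[85,103,100],[85,97,100],[-85,-3,100],[85,3,100]]
q=[g(133,41),g(136,60),g(737,63),g(734,83),g(97,403),g(648,401)]
for x0,n in (([703,133,-.03,6],4),([703,133,-.03,0],3),([703,133,-.03,12],3)):
    p,e=fit(d,m,q,np.array(x0,float),n);print(p,e.tolist())
    print('mouth',Rz(p[2])@[-80,50,84]+p[[0,1,3]])
    print('pred bottom front left, mid bottom', [((proj(d,Rz(p[2])@a+p[[0,1,3]])-[364.6,109.6])*4).round() for a in ([-85,103,0],[-80,11,84],[80,11,84],[80,11,40],[-85,-103,0])])
E
```

```text
[ 7.11861074e+02  1.37437203e+02 -3.23145391e-02 -3.37762769e-02] [[0.5, 0.0], [-0.9, 0.8], [0.4, 0.1], [-0.3, 0.6], [-0.6, -1.1], [0.9, -0.5]]
mouth [633.5182858  189.99581244  83.96622372]
pred bottom front left, mid bottom [array([67., 21.]), array([104., 340.]), array([610., 358.]), array([535., 319.]), array([ 16., 549.])]
[ 7.11844734e+02  1.37441851e+02 -3.23219119e-02  0.00000000e+00] [[0.5, 0.0], [-0.9, 0.8], [0.4, 0.1], [-0.3, 0.6], [-0.6, -1.1], [0.9, -0.5]]
mouth [633.50233252 190.00103827  84.        ]
pred bottom front left, mid bottom [array([67., 21.]), array([104., 340.]), array([610., 358.]), array([535., 319.]), array([ 16., 549.])]
[ 7.06035829e+02  1.39081817e+02 -3.50300912e-02  1.20000000e+01] [[-1.8, -1.0], [-3.2, -0.1], [3.2, -0.3], [2.4, 0.4], [-3.2, 0.8], [2.6, 1.8]]
mouth [627.8360547  191.85297709  96.        ]
pred bottom front left, mid bottom [array([58., 17.]), array([ 95., 346.]), array([616., 365.]), array([538., 325.]), array([  5., 558.])]
```

```bash
python3 - <<'E'
from h import *
d=load('wrist','w1'); g=lambda x,y:np.array((365+x/4-.4,110+y/4-.4))
m=[[-80,103,100],[-80,97,100],[90,103,100],[90,97,100],[-80,-3,100],[90,3,100],[-80,11,84],[80,11,84],[80,11,40],[-80,103,0],[-80,-103,0]]
q=[g(133,41),g(136,60),g(737,63),g(734,83),g(97,403),g(648,401),g(86,340),g(593,357),g(520,320),g(75,28),g(20,558)]
for x0,n in (([703,133,-.03,6],4),([703,133,-.03,0],3),([703,133,-.03,6],3),([703,133,-.03,12],3)):
    p,e=fit(d,m,q,np.array(x0,float),n);print(p,(e**2).sum().round(2),e.tolist())
    print('mouth',Rz(p[2])@[-80,50,84]+p[[0,1,3]])
E
```

```text
[ 7.07351097e+02  1.37092116e+02 -3.03588789e-02 -4.82848894e-01] 17.01 [[0.6, 0.6], [-0.7, 1.3], [0.3, 0.4], [-0.4, 0.8], [-0.3, -0.7], [1.0, -0.4], [0.9, 0.3], [0.5, 0.2], [0.4, -0.2], [-2.0, -1.2], [-0.7, -2.0]]
mouth [628.90567139 189.49741361  83.51715111]
[ 7.07138887e+02  1.37179328e+02 -3.03893137e-02  0.00000000e+00] 17.16 [[0.6, 0.5], [-0.8, 1.3], [0.4, 0.4], [-0.2, 0.8], [-0.4, -0.7], [1.1, -0.3], [0.8, 0.3], [0.6, 0.2], [0.4, -0.2], [-2.0, -1.3], [-0.8, -1.9]]
mouth [628.69505607 189.58701316  84.        ]
[ 7.04500609e+02  1.38259280e+02 -3.07802220e-02  6.00000000e+00] 38.51 [[-0.4, -0.1], [-1.8, 0.7], [2.0, -0.2], [1.3, 0.4], [-1.5, 0.1], [2.2, 0.5], [-0.2, 0.9], [1.4, 0.9], [1.0, 0.3], [-3.0, -1.9], [-1.8, -0.9]]
mouth [626.07727139 190.69762505  90.        ]
[ 7.01859852e+02  1.39332040e+02 -3.11958365e-02  1.20000000e+01] 98.74 [[-1.4, -0.8], [-2.8, 0.1], [3.7, -0.7], [2.9, -0.0], [-2.6, 1.0], [3.3, 1.4], [-1.3, 1.4], [2.3, 1.6], [1.5, 0.8], [-4.0, -2.5], [-2.9, 0.2]]
mouth [623.45831495 191.80297413  96.        ]
```

The mouth of the high pair is near (628,190,84+), with rack yaw about -0.03 rad. Now I hover over the tray's lip.

Emit:
jog_arm([
  {"dx": -140,"dy": -34,"dz": 20,"rx": 0,"ry": 0,"rz": 0.12,"fingers": 85},
  {"dx": -280,"dy": -68,"dz": 60,"rx": 0,"ry": 0,"rz": 0.25,"fingers": 85},
  {"dx": -415,"dy": -102,"dz": 140,"rx": 0,"ry": 0,"rz": 0.37,"fingers": 85},
  {"dx": -415,"dy": -102,"dz": 140,"rx": 0,"ry": 0,"rz": 0.37,"fingers": 85},
  {"dx": -415,"dy": -102,"dz": 140,"rx": 0,"ry": 0,"rz": 0.37,"fingers": 85},
  {"dx": -415,"dy": -102,"dz": 140,"rx": 0,"ry": 0,"rz": 0.37,"fingers": 85},
  {"dx": -415,"dy": -102,"dz": 140,"rx": 0,"ry": 0,"rz": 0.37,"fingers": 85},
  {"dx": -415,"dy": -102,"dz": 140,"rx": 0,"ry": 0,"rz": 0.37,"fingers": 85},
  {"dx": -415,"dy": -102,"dz": 140,"rx": 0,"ry": 0,"rz": 0.37,"fingers": 85},
  {"dx": -415,"dy": -102,"dz": 140,"rx": 0,"ry": 0,"rz": 0.37,"fingers": 85},
])

```text
time: 3.25
eef_pos: [440.0, -228.9, 160.4]
orientation: [[0.358, 0.934, 0.001], [0.934, -0.358, -0.0], [0.0, 0.001, -1.0]]
ft_force: [0.3, -0.2, -0.6]
finger_gap: 85.1
```

```bash
python3 - <<'E'
from h import *
w=grab('wrist','w2');o=arm.get_obs();print(o['time'],o['eef_pos'],o['orientation'].round(3).tolist(),o['ft_force'])
cv2.imwrite('pics/w2b.png',cv2.convertScaleAbs(cv2.resize(w['pixels'][40:340,240:640],None,fx=2,fy=2,interpolation=cv2.INTER_CUBIC),alpha=1.2))
E
```

```text
3.3 [ 440.06884231 -228.89351609  160.44979415] [[0.358, 0.934, 0.001], [0.934, -0.358, -0.0], [0.0, 0.001, -1.0]] [-0.28209122 -0.52737437 -0.16819873]
```

View pics/w2b.png

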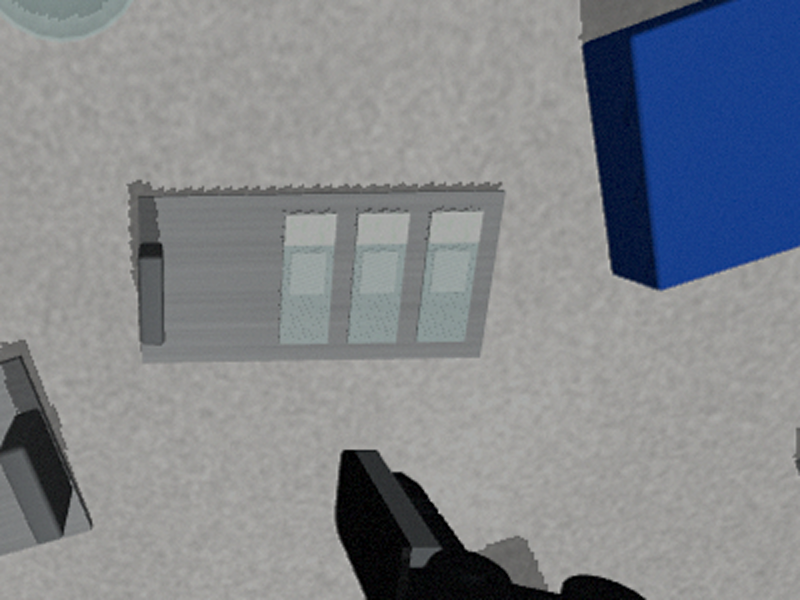

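```bash
python3 - <<'E'
from h import *
d=load('wrist','w2'); g=lambda x,y:np.array((240+x/2-.25,40+y/2-.25))
m=[[92.5,45,4],[92.5,-45,4],[-92.5,-45,4],[-92.5,45,4],[-92.5,22,40],[-80.5,22,40],[-80.5,-22,40],[-92.5,-22,40]]
q=[g(504,192),g(480,356),g(143,362),g(138,196),g(140,257),g(163,257),g(164,344),g(141,344)]
p,e=fit(d,m,q,np.array([519,-260,-.37,0]),3);print(p,e.tolist())
lip=Rz(p[2])@[-86.5,0,28]+p[[0,1,3]]
o=arm.get_obs();T=o['orientation']
print('lip',lip,'delta tool',T.T@(lip-o['eef_pos']), 'yaw err',p[2]-np.arctan2(T[1,1],T[0,1]))
print(T.T@(p[[0,1,3]]-o['eef_pos']))
E
```

```text
[ 5.18789360e+02 -2.60555015e+02 -3.52101685e-01  0.00000000e+00] [[1.8, -0.9], [0.6, 1.0], [-0.7, 0.4], [0.0, -0.2], [-1.3, -0.5], [0.2, -0.7], [0.2, 0.8], [-0.8, 0.9]]
lip [ 437.59613668 -230.72364682   28.        ] delta tool [ -2.63455513  -1.83912355 132.44654909] yaw err 0.013872377507937461
[ -1.44328362  84.61333832 160.56776369]
```

Emit:
jog_arm([
  {"dx": -2.5,"dy": -2,"dz": 50,"rx": 0,"ry": 0,"rz": -0.014,"fingers": 60},
  {"dx": -2.5,"dy": -2,"dz": 100,"rx": 0,"ry": 0,"rz": -0.014,"fingers": 60},
  {"dx": -2.5,"dy": -2,"dz": 130,"rx": 0,"ry": 0,"rz": -0.014,"fingers": 60},
  {"dx": -2.5,"dy": -2,"dz": 149,"rx": 0,"ry": 0,"rz": -0.014,"fingers": 60},
  {"dx": -2.5,"dy": -2,"dz": 149,"rx": 0,"ry": 0,"rz": -0.014,"fingers": 60},
  {"dx": -2.5,"dy": -2,"dz": 149,"rx": 0,"ry": 0,"rz": -0.014,"fingers": 60},
  {"dx": -2.5,"dy": -2,"dz": 149,"rx": 0,"ry": 0,"rz": -0.014,"fingers": 20},
  {"dx": -2.5,"dy": -2,"dz": 149,"rx": 0,"ry": 0,"rz": -0.014,"fingers": 14},
  {"dx": -2.5,"dy": -2,"dz": 149,"rx": 0,"ry": 0,"rz": -0.014,"fingers": 5},
  {"dx": -2.5,"dy": -2,"dz": 149,"rx": 0,"ry": 0,"rz": -0.014,"fingers": 5},
  {"dx": -2.5,"dy": -2,"dz": 149,"rx": 0,"ry": 0,"rz": -0.014,"fingers": 5},
  {"dx": -2.5,"dy": -2,"dz": 149,"rx": 0,"ry": 0,"rz": -0.014,"fingers": 5},
  {"dx": -2.5,"dy": -2,"dz": 149,"rx": 0,"ry": 0,"rz": -0.014,"fingers": 5},
  {"dx": -2.5,"dy": -2,"dz": 149,"rx": 0,"ry": 0,"rz": -0.014,"fingers": 5},
])

```text
time: 5.05
eef_pos: [437.4, -232.2, 11.6]
orientation: [[0.347, 0.938, 0.002], [0.938, -0.347, -0.001], [-0.0, 0.002, -1.0]]
ft_force: [-0.3, 0.3, 6.0]
finger_gap: 5.1
```

The opening is 5.1 mm, where the lip should stop the fingers at 12. I'll look.

```bash
python3 - <<'E'
from h import *
w=grab('wrist','w3');o=arm.get_obs();print(o['time'],o['eef_pos'],o['ft_force'],o['finger_gap'])
t=grab('top','top2')
a=cv2.resize(w['pixels'],(640,400)); b=cv2.resize(t['pixels'][155:255,390:490],None,fx=2,fy=2)
a[:200,:200]=b
cv2.imwrite('pics/w3b.png',a)
E
```

```text
5.1 [ 437.35108404 -232.2159217    11.64056778] [0.53914969 0.23620379 5.66246447] 5.1786892823071815
```

View pics/w3b.png

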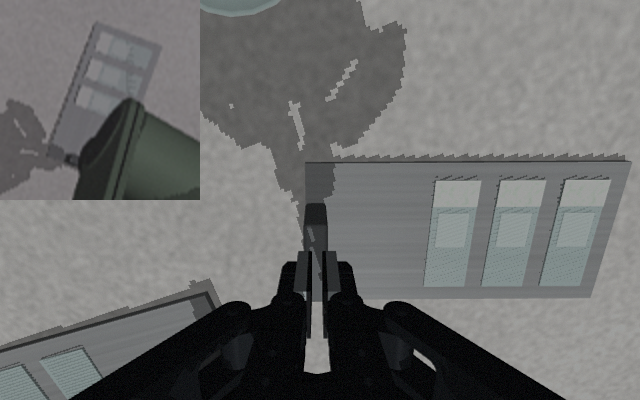

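The pads straddle the lip, and the gap between them looks like about the lip's width. I'll close fully, hold, then lift slightly to test the grip.

Emit:
jog_arm([
  {"dx": 0,"dy": 0,"dz": 0,"rx": 0,"ry": 0,"rz": 0,"fingers": 0},
  {"dx": 0,"dy": 0,"dz": 0,"rx": 0,"ry": 0,"rz": 0,"fingers": 0},
  {"dx": 0,"dy": 0,"dz": 0,"rx": 0,"ry": 0,"rz": 0,"fingers": 0},
  {"dx": 0,"dy": 0,"dz": 0,"rx": 0,"ry": 0,"rz": 0,"fingers": 0},
])

```text
time: 5.65
eef_pos: [436.8, -232.0, 11.5]
orientation: [[0.347, 0.938, 0.001], [0.938, -0.347, -0.001], [-0.0, 0.001, -1.0]]
ft_force: [-0.5, 0.4, 5.9]
finger_gap: -0.1
```

```bash
python3 - <<'E'
from h import *
w=grab('wrist','w4');a=load('wrist','w3')['pixels'][180:400,240:400]; b=w['pixels'][180:400,240:400]
c=np.hstack([a,b]); cv2.imwrite('pics/w4b.png',cv2.convertScaleAbs(cv2.resize(c,None,fx=2.5,fy=2.5,interpolation=cv2.INTER_CUBIC),alpha=1.8,beta=20))
E
```

```text
(no output)
```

View pics/w4b.png

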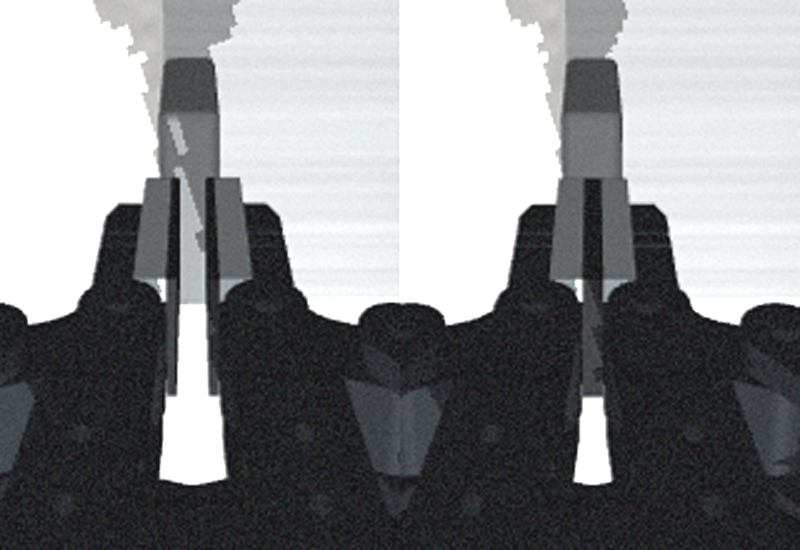

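The pads have shut over the lip without it between them; it passes beneath or beyond them. I'll check geometrically where the lip and tips should project.

```bash
python3 - <<'E'
from h import *
d=load('wrist','w4');o=arm.get_obs();T=o['orientation'];P=o['eef_pos']
f=lambda p:((proj(d,p)-[240,180])*2.5+[400,0]).round()
p=np.array([518.8,-260.6,-.352,0])
print('eye',d['eye'], 'TCP pose',P)
for a in ([-92.5,22,40],[-80.5,22,40],[-92.5,22,4],[-80.5,22,4],[-92.5,-22,40],[-92.5,45,4]): print(a,f(Rz(p[2])@a+p[[0,1,3]]))
for a in ([0,0,0],[11,0,0],[11,0,-19],[11,0,-38],[-11,0,0]): print('tool',a,f(P+T@a))
E
```

```text
eye [ 464.50627191 -155.02064363  180.93398368] TCP pose [ 436.82876779 -232.01689551   11.46126448]
[-92.5, 22, 40] [564. 115.]
[-80.5, 22, 40] [628. 114.]
[-92.5, 22, 4] [569.  55.]
[-80.5, 22, 4] [621.  55.]
[-92.5, -22, 40] [567. 311.]
[-92.5, 45, 4] [568. -43.]
tool [0, 0, 0] [594. 161.]
tool [11, 0, 0] [594. 117.]
tool [11, 0, -19] [594. 153.]
tool [11, 0, -38] [595. 197.]
tool [-11, 0, 0] [594. 203.]
```

Explanation: the camera shows the real fingertips about 30 mm behind the reported TCP. The open-finger view fits the same offset. So the pads closed on top of the lip at z≈41, with 6 N of contact. I raise, open, and go 30 mm lower.

Emit:
jog_arm([
  {"dx": 0,"dy": 0,"dz": -20,"rx": 0,"ry": 0,"rz": 0,"fingers": 0},
  {"dx": 0,"dy": 0,"dz": -20,"rx": 0,"ry": 0,"rz": 0,"fingers": 55},
  {"dx": 0,"dy": 0,"dz": -20,"rx": 0,"ry": 0,"rz": 0,"fingers": 55},
  {"dx": 0,"dy": 0,"dz": -20,"rx": 0,"ry": 0,"rz": 0,"fingers": 55},
  {"dx": 0,"dy": 0,"dz": -20,"rx": 0,"ry": 0,"rz": 0,"fingers": 55},
  {"dx": 0,"dy": 0,"dz": -20,"rx": 0,"ry": 0,"rz": 0,"fingers": 55},
  {"dx": 0,"dy": 0,"dz": 0,"rx": 0,"ry": 0,"rz": 0,"fingers": 55},
  {"dx": 0,"dy": 0,"dz": 15,"rx": 0,"ry": 0,"rz": 0,"fingers": 55},
  {"dx": 0,"dy": 0,"dz": 24,"rx": 0,"ry": 0,"rz": 0,"fingers": 55},
  {"dx": 0,"dy": 0,"dz": 29,"rx": 0,"ry": 0,"rz": 0,"fingers": 55},
  {"dx": 0,"dy": 0,"dz": 29,"rx": 0,"ry": 0,"rz": 0,"fingers": 55},
])

```text
time: 7.08
eef_pos: [436.4, -231.7, -18.5]
orientation: [[0.347, 0.938, -0.0], [0.938, -0.347, 0.0], [0.0, -0.0, -1.0]]
ft_force: [-0.0, 0.4, 0.6]
finger_gap: 55.4
```

Emit:
jog_arm([
  {"dx": 0,"dy": 0,"dz": 0,"rx": 0,"ry": 0,"rz": 0,"fingers": 25},
  {"dx": 0,"dy": 0,"dz": 0,"rx": 0,"ry": 0,"rz": 0,"fingers": 16},
  {"dx": 0,"dy": 0,"dz": 0,"rx": 0,"ry": 0,"rz": 0,"fingers": 16},
  {"dx": 0,"dy": 0,"dz": 0,"rx": 0,"ry": 0,"rz": 0,"fingers": 16},
  {"dx": 0,"dy": 0,"dz": 0,"rx": 0,"ry": 0,"rz": 0,"fingers": 5},
  {"dx": 0,"dy": 0,"dz": 0,"rx": 0,"ry": 0,"rz": 0,"fingers": 0},
  {"dx": 0,"dy": 0,"dz": 0,"rx": 0,"ry": 0,"rz": 0,"fingers": 0},
  {"dx": 0,"dy": 0,"dz": 0,"rx": 0,"ry": 0,"rz": 0,"fingers": 0},
])

```text
time: 8.07
eef_pos: [436.7, -231.8, -18.1]
orientation: [[0.347, 0.938, 0.001], [0.938, -0.347, -0.0], [0.0, 0.001, -1.0]]
ft_force: [0.2, 0.3, 4.6]
finger_gap: 11.0
```

Gripped: the opening stops at 11 mm on the lip. I lift, swing to the pre-insertion pose with the nose about 40 mm before the mouth, and check.

Emit:
jog_arm([
  {"dx": 0,"dy": 0,"dz": -10,"rx": 0,"ry": 0,"rz": 0,"fingers": 0},
  {"dx": 0,"dy": 0,"dz": -30,"rx": 0,"ry": 0,"rz": 0,"fingers": 0},
  {"dx": 0,"dy": 0,"dz": -60,"rx": 0,"ry": 0,"rz": 0,"fingers": 0},
  {"dx": 30,"dy": -13,"dz": -90,"rx": 0,"ry": 0,"rz": -0.02,"fingers": 0},
  {"dx": 70,"dy": -31,"dz": -105,"rx": 0,"ry": 0,"rz": -0.05,"fingers": 0},
  {"dx": 110,"dy": -49,"dz": -105,"rx": 0,"ry": 0,"rz": -0.09,"fingers": 0},
  {"dx": 150,"dy": -67,"dz": -105,"rx": 0,"ry": 0,"rz": -0.13,"fingers": 0},
  {"dx": 190,"dy": -85,"dz": -105,"rx": 0,"ry": 0,"rz": -0.17,"fingers": 0},
  {"dx": 230,"dy": -102,"dz": -105,"rx": 0,"ry": 0,"rz": -0.21,"fingers": 0},
  {"dx": 270,"dy": -120,"dz": -105,"rx": 0,"ry": 0,"rz": -0.25,"fingers": 0},
  {"dx": 310,"dy": -138,"dz": -105,"rx": 0,"ry": 0,"rz": -0.28,"fingers": 0},
  {"dx": 345,"dy": -154,"dz": -105,"rx": 0,"ry": 0,"rz": -0.31,"fingers": 0},
  {"dx": 375,"dy": -167,"dz": -105,"rx": 0,"ry": 0,"rz": -0.324,"fingers": 0},
  {"dx": 392,"dy": -175,"dz": -105,"rx": 0,"ry": 0,"rz": -0.324,"fingers": 0},
  {"dx": 392,"dy": -175,"dz": -105,"rx": 0,"ry": 0,"rz": -0.324,"fingers": 0},
  {"dx": 392,"dy": -175,"dz": -105,"rx": 0,"ry": 0,"rz": -0.324,"fingers": 0},
])

```text
time: 10.07
eef_pos: [407.6, 196.0, 86.5]
orientation: [[0.03, 1.0, -0.001], [1.0, -0.03, -0.001], [-0.001, -0.001, -1.0]]
ft_force: [0.4, -0.3, -2.3]
finger_gap: 11.1
```

```bash
python3 - <<'E'
from h import *
w=grab('wrist','w5');o=arm.get_obs();print(o['time'],o['eef_pos'],o['orientation'].round(4).tolist(),o['ft_force'],o['finger_gap'])
cv2.imwrite('pics/w5b.png',cv2.convertScaleAbs(cv2.resize(w['pixels'][60:300,300:640],(800,565),interpolation=cv2.INTER_CUBIC),alpha=1.2))
E
```

```text
10.125 [407.78983572 195.84272194  86.57571815] [[0.0306, 0.9995, -0.0008], [0.9995, -0.0306, -0.0005], [-0.0006, -0.0008, -1.0]] [ 0.07449243 -0.40498367 -2.26963913] 11.08244286495326
```

View pics/w5b.png

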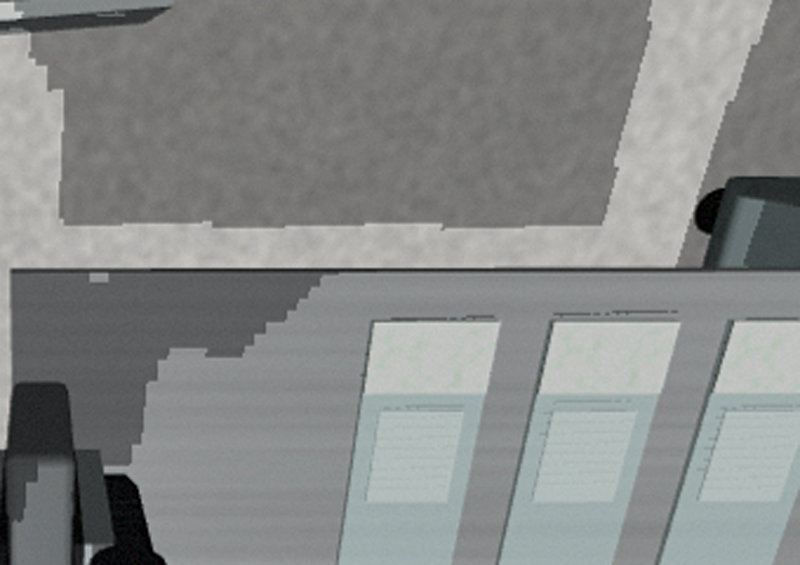

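The tray hangs from the lip with its left edge parallel to the tool (row 269 of the crop). Ahead, the rack's lower front-left corner is at crop (728,180), with a black foot under it at (712,210), so the rack is raised. I'll fit both views jointly.

```bash
python3 - <<'E'
from h import *
d=load('wrist','w1');c=load('wrist','w5'); g=lambda x,y:np.array((365+x/4-.4,110+y/4-.4)); k=lambda x,y:np.array((300+x*340/800,60+y*240/565))
top=[([-80,103,100],g(133,41)),([-80,97,100],g(136,60)),([90,103,100],g(737,63)),([90,97,100],g(734,83)),([-80,-3,100],g(97,403)),([90,3,100],g(648,401)),([-80,11,84],g(86,340)),([80,11,84],g(593,357)),([80,11,40],g(520,320))]
bot=[([-80,103,0],g(75,28)),([-80,-103,0],g(20,558))]
S=[(d,a,b) for a,b in top+bot]+[(c,[-80,103,0],k(728,180))]
def fun(p,S=S): return np.concatenate([(proj(D,Rz(p[2])@np.array(a,float)+p[[0,1,3]])-b) for D,a,b in S])
r=least_squares(fun,[703,133,-.03,6.],loss='soft_l1');p=r.x;print(p,fun(p).reshape(-1,2).round(1).tolist())
print('mouth',Rz(p[2])@[-80,50,84]+p[[0,1,3]])
for z in (0,4,8,12):
    s=least_squares(lambda q:fun(np.array([q[0],q[1],q[2],z])),[703,133,-.03],loss='soft_l1');print(z,s.x,s.cost,(Rz(s.x[2])@[-80,50,84])[:2]+s.x[:2])
# triangulate bottom front-left corner
f=lambda P:np.concatenate([proj(d,P)-g(75,28),proj(c,P)-k(728,180)])
t=least_squares(f,[625,240,5.]);print('tri',t.x,t.fun)
o=arm.get_obs()
for x in (12,400,790):
    e=onplane(c,*k(x,269.5),108.6);print('left edge',e, 'rel tool',o['orientation'].T@(e-o['eef_pos']))
E
```

```text
[ 7.06868551e+02  1.37256429e+02 -2.98989756e-02  1.07417224e+00] [[0.5, 0.6], [-0.9, 1.3], [0.8, 0.3], [0.2, 0.8], [-0.4, -0.4], [1.4, -0.1], [0.8, 0.5], [0.9, 0.4], [0.7, -0.0], [-2.1, -1.3], [-0.8, -1.6], [-9.3, -1.8]]
mouth [628.39903219 189.62564324  85.07417224]
0 [ 7.07347604e+02  1.37044884e+02 -3.01846568e-02] 16.47070266474989 [628.89304898 189.43651351]
4 [ 7.05685759e+02  1.37828215e+02 -2.96695952e-02] 17.394073873130086 [627.2042302  190.17942919]
8 [ 7.04438008e+02  1.38571654e+02 -2.99635111e-02] 21.540495642638028 [625.97186905 190.94593226]
12 [ 7.03250768e+02  1.39245970e+02 -3.01890658e-02] 27.92590180298896 [624.79644429 191.63794593]
tri [631.82676217 241.77307222   7.52095601] [ 0.05280746 -0.38120186 -0.02156868  0.20961676]
left edge [403.22042279 243.11727088 108.6       ] rel tool [ 47.10022979  -6.03354807 -22.04532046]
left edge [480.68340979 240.81107583 108.6       ] rel tool [ 47.16830693  71.46370523 -22.10847437]
left edge [558.43261611 238.49635957 108.6       ] rel tool [ 47.23663561 149.24730445 -22.17186163]
```

Triangulation puts the rack about 5–8 mm up. The tray's centreline sits about 2 mm to the tool's +x side. To compare tray edge and bay wall directly, I hover the nose above the rack (underside ~130 mm, walls ≤112) and look.

Emit:
jog_arm([
  {"dx": 0,"dy": 0,"dz": -15,"rx": 0,"ry": 0,"rz": 0,"fingers": 0},
  {"dx": -1,"dy": 0,"dz": -26,"rx": 0,"ry": 0,"rz": 0,"fingers": 0},
  {"dx": -1,"dy": 20,"dz": -26,"rx": 0,"ry": 0,"rz": 0,"fingers": 0},
  {"dx": -1,"dy": 40,"dz": -26,"rx": 0,"ry": 0,"rz": 0,"fingers": 0},
  {"dx": -1,"dy": 60,"dz": -26,"rx": 0,"ry": 0,"rz": 0,"fingers": 0},
  {"dx": -1,"dy": 75,"dz": -26,"rx": 0,"ry": 0,"rz": 0,"fingers": 0},
  {"dx": -1,"dy": 85,"dz": -26,"rx": 0,"ry": 0,"rz": 0,"fingers": 0},
  {"dx": -1,"dy": 90,"dz": -26,"rx": 0,"ry": 0,"rz": 0,"fingers": 0},
  {"dx": -1,"dy": 90,"dz": -26,"rx": 0,"ry": 0,"rz": 0,"fingers": 0},
  {"dx": -1,"dy": 90,"dz": -26,"rx": 0,"ry": 0,"rz": 0,"fingers": 0},
])

```text
time: 11.38
eef_pos: [497.5, 192.9, 112.7]
orientation: [[0.03, 1.0, -0.001], [1.0, -0.03, -0.0], [-0.0, -0.001, -1.0]]
ft_force: [0.6, -0.0, -2.7]
finger_gap: 10.7
```

```bash
python3 - <<'E'
from h import *
w=grab('wrist','w6');o=arm.get_obs();print(o['time'],o['eef_pos'],o['orientation'].round(4).tolist(),o['ft_force'],o['finger_gap'])
s=grab('scene','s6')
a=cv2.resize(w['pixels'][100:260,480:640],(600,600),interpolation=cv2.INTER_CUBIC)
b=cv2.resize(s['pixels'][210:330,290:410],(200,200),interpolation=cv2.INTER_CUBIC)
c=np.zeros((600,800,3),np.uint8); c[:,:600]=a; c[:200,600:]=b; c[200:400,600:]=cv2.resize(w['pixels'],(200,200)); cv2.imwrite('pics/w6b.png',cv2.convertScaleAbs(c,alpha=1.5,beta=10))
E
```

```text
11.425 [497.55011385 192.98477518 112.76673148] [[0.0297, 0.9996, -0.0004], [0.9996, -0.0297, 0.0], [0.0, -0.0004, -1.0]] [-0.32424028  0.95642932 -2.62564528] 10.679429763207336
```

View pics/w6b.png

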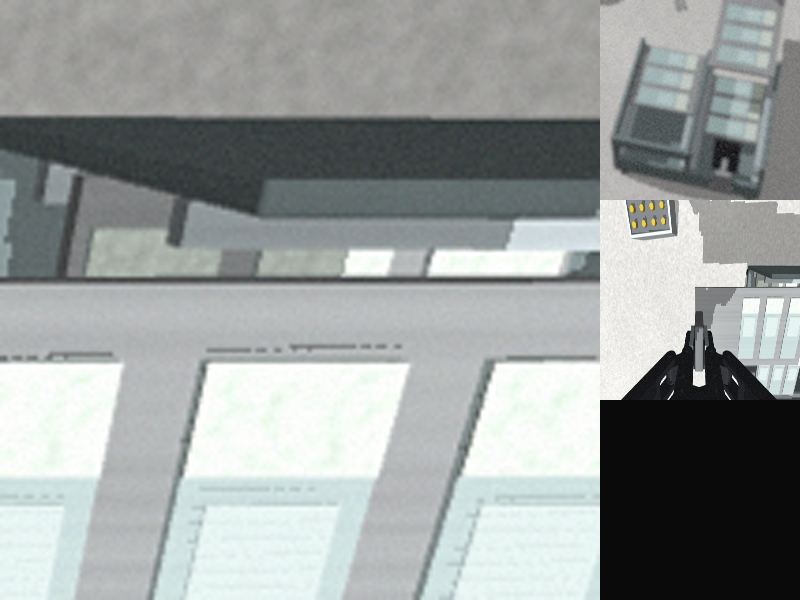

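This view shows it well. The left wall's top face is at rows 180–216 with its front end at x≈262, the high rail's inner edge at row 248 with its front at x≈178, and the tray's left edge at row 278, parallel to the wall.

```bash
python3 - <<'E'
from h import *
c=load('wrist','w6'); d=load('wrist','w1');k=lambda x,y:np.array((480+x/3.75-.37,100+y/3.75-.37));g=lambda x,y:np.array((365+x/4-.4,110+y/4-.4))
o=arm.get_obs();T=o['orientation'];P=o['eef_pos']
S=[(c,[-80,103,100],k(265,180)),(c,[-80,97,100],k(262,216)),(c,[-80,89,84],k(177,248))]
top=[([-80,103,100],g(133,41)),([-80,97,100],g(136,60)),([90,103,100],g(737,63)),([90,97,100],g(734,83)),([-80,-3,100],g(97,403)),([90,3,100],g(648,401)),([-80,11,84],g(86,340)),([80,11,84],g(593,357)),([80,11,40],g(520,320))]
def fun(p,S): return np.concatenate([(proj(D,Rz(p[2])@np.array(a,float)+p[[0,1,3]])-b) for D,a,b in S])
for n,S_ in (('w6',S),('both',S*2+[(d,a,b) for a,b in top])):
  for z in (None,0,4,8,12):
    if z is None: f=lambda q:fun(q,S_) if n=='both' else fun(np.array([q[0],q[1],-.03,q[3]]),S_); x0=[703,137,-.03,5.]
    else: f=lambda q:fun(np.array([q[0],q[1],q[2] if n=='both' else -.03,z]),S_); x0=[703,137,-.03]
    s=least_squares(f,x0);x=s.x; h=x[3] if z is None else z
    m=Rz(x[2])@[-80,50,84]+[x[0],x[1],h]
    print(n,z,x.round(3),'cost',s.cost.round(2),'mouth',m.round(1),'in tool',(T.T@(m-P)).round(1))
for x in (20,560):
    e=onplane(c,*k(x,279),P[2]+22.05);print('tray edge tool',(T.T@(e-P)).round(2))
E
```

```text
w6 None [ 704.155  139.225 -716.434    5.265] cost 1.41 mouth [632.6 200.7  89.3] in tool [ 11.7 134.7  23.5]
w6 0 [ 7.07855e+02  1.38175e+02 -3.00000e-02] cost 1.6 mouth [629.4 190.6  84. ] in tool [  1.5 131.8  28.8]
w6 4 [ 7.05044e+02  1.38973e+02 -3.00000e-02] cost 1.42 mouth [626.6 191.3  88. ] in tool [  2.2 129.   24.8]
w6 8 [ 7.02233e+02  1.39770e+02 -3.00000e-02] cost 1.47 mouth [623.8 192.1  92. ] in tool [  2.9 126.1  20.8]
w6 12 [ 6.99421e+02  1.40566e+02 -3.00000e-02] cost 1.77 mouth [621.  192.9  96. ] in tool [  3.6 123.3  16.8]
both None [ 7.06045e+02  1.37963e+02 -3.60000e-02  1.53100e+00] cost 6.56 mouth [627.9 190.8  85.5] in tool [  1.7 130.3  27.2]
both 0 [ 7.06961e+02  1.37631e+02 -3.70000e-02] cost 7.3 mouth [628.9 190.6  84. ] in tool [  1.5 131.3  28.8]
both 4 [ 7.04567e+02  1.38498e+02 -3.50000e-02] cost 8.54 mouth [626.4 191.3  88. ] in tool [  2.1 128.8  24.8]
both 8 [ 7.02167e+02  1.39368e+02 -3.30000e-02] cost 20.53 mouth [623.9 192.   92. ] in tool [  2.8 126.2  20.8]
both 12 [ 6.99761e+02  1.40240e+02 -3.10000e-02] cost 44.09 mouth [621.4 192.7  96. ] in tool [  3.4 123.7  16.8]
tray edge tool [ 47.15  78.58 -22.06]
tray edge tool [ 47.16 146.18 -22.08]
```

Laterally the tray centre (+2.15) matches the bay centre (about +2.1 at h≈4). I back off, lower to just above rail height, and enter from the front.

Emit:
jog_arm([
  {"dx": 0,"dy": -25,"dz": 0,"rx": 0,"ry": 0,"rz": 0,"fingers": 0},
  {"dx": 0,"dy": -50,"dz": 0,"rx": 0,"ry": 0,"rz": 0,"fingers": 0},
  {"dx": 0,"dy": -70,"dz": 0,"rx": 0,"ry": 0,"rz": 0,"fingers": 0},
  {"dx": 0,"dy": -80,"dz": 0,"rx": 0,"ry": 0,"rz": 0,"fingers": 0},
  {"dx": 0,"dy": -80,"dz": 10,"rx": 0,"ry": 0,"rz": 0,"fingers": 0},
  {"dx": 0,"dy": -80,"dz": 24,"rx": 0,"ry": 0,"rz": 0,"fingers": 0},
  {"dx": 0,"dy": -80,"dz": 33,"rx": 0,"ry": 0,"rz": 0,"fingers": 0},
  {"dx": 0,"dy": -80,"dz": 33,"rx": 0,"ry": 0,"rz": 0,"fingers": 0},
  {"dx": 0,"dy": -70,"dz": 33,"rx": 0,"ry": 0,"rz": 0,"fingers": 0},
  {"dx": 0,"dy": -62,"dz": 33,"rx": 0,"ry": 0,"rz": 0,"fingers": 0},
  {"dx": 0,"dy": -57,"dz": 33,"rx": 0,"ry": 0,"rz": 0,"fingers": 0},
  {"dx": 0,"dy": -54,"dz": 33,"rx": 0,"ry": 0,"rz": 0,"fingers": 0},
  {"dx": 0,"dy": -52,"dz": 33,"rx": 0,"ry": 0,"rz": 0,"fingers": 0},
  {"dx": 0,"dy": -50,"dz": 33,"rx": 0,"ry": 0,"rz": 0,"fingers": 0},
  {"dx": 0,"dy": -48,"dz": 33,"rx": 0,"ry": 0,"rz": 0,"fingers": 0},
  {"dx": 0,"dy": -46,"dz": 33,"rx": 0,"ry": 0,"rz": 0,"fingers": 0},
])

```text
time: 13.48
eef_pos: [452.2, 194.3, 79.7]
orientation: [[0.03, 1.0, -0.0], [1.0, -0.03, 0.0], [0.0, -0.0, -1.0]]
ft_force: [0.2, 0.4, -2.4]
finger_gap: 11.0
```

Emit:
jog_arm([
  {"dx": 0,"dy": 2,"dz": 0,"rx": 0,"ry": 0,"rz": 0,"fingers": 0},
  {"dx": 0,"dy": 4,"dz": 0,"rx": 0,"ry": 0,"rz": 0,"fingers": 0},
  {"dx": 0,"dy": 6,"dz": 0,"rx": 0,"ry": 0,"rz": 0,"fingers": 0},
  {"dx": 0,"dy": 8,"dz": 0,"rx": 0,"ry": 0,"rz": 0,"fingers": 0},
  {"dx": 0,"dy": 10,"dz": 0,"rx": 0,"ry": 0,"rz": 0,"fingers": 0},
  {"dx": 0,"dy": 12,"dz": 0,"rx": 0,"ry": 0,"rz": 0,"fingers": 0},
])

```text
time: 14.22
eef_pos: [464.2, 194.0, 79.7]
orientation: [[0.03, 1.0, -0.0], [1.0, -0.03, 0.0], [0.0, -0.0, -1.0]]
ft_force: [0.1, -1.1, -2.1]
finger_gap: 11.3
```

Emit:
jog_arm([
  {"dx": 0,"dy": 4,"dz": 0,"rx": 0,"ry": 0,"rz": 0,"fingers": 0},
  {"dx": 0,"dy": 8,"dz": 0,"rx": 0,"ry": 0,"rz": 0,"fingers": 0},
  {"dx": 0,"dy": 12,"dz": 0,"rx": 0,"ry": 0,"rz": 0,"fingers": 0},
  {"dx": 0,"dy": 16,"dz": 0,"rx": 0,"ry": 0,"rz": 0,"fingers": 0},
  {"dx": 0,"dy": 20,"dz": 0,"rx": 0,"ry": 0,"rz": 0,"fingers": 0},
  {"dx": 0,"dy": 24,"dz": 0,"rx": 0,"ry": 0,"rz": 0,"fingers": 0},
  {"dx": 0,"dy": 28,"dz": 0,"rx": 0,"ry": 0,"rz": 0,"fingers": 0},
  {"dx": 0,"dy": 28,"dz": 0,"rx": 0,"ry": 0,"rz": 0,"fingers": 0},
])

```text
time: 15.22
eef_pos: [492.5, 193.1, 79.7]
orientation: [[0.03, 1.0, 0.0], [1.0, -0.03, 0.0], [0.0, 0.0, -1.0]]
ft_force: [-0.5, -0.7, -2.7]
finger_gap: 11.2
```

About 44 mm in with no contact force. Now I lower until the rails take weight.

Emit:
jog_arm([
  {"dx": 0,"dy": 0,"dz": 1,"rx": 0,"ry": 0,"rz": 0,"fingers": 0},
  {"dx": 0,"dy": 0,"dz": 2,"rx": 0,"ry": 0,"rz": 0,"fingers": 0},
  {"dx": 0,"dy": 0,"dz": 3,"rx": 0,"ry": 0,"rz": 0,"fingers": 0},
  {"dx": 0,"dy": 0,"dz": 3,"rx": 0,"ry": 0,"rz": 0,"fingers": 0},
])

```text
time: 15.72
eef_pos: [492.0, 193.1, 76.6]
orientation: [[0.03, 1.0, -0.0], [1.0, -0.03, -0.0], [-0.0, -0.0, -1.0]]
ft_force: [-0.6, -0.7, -1.5]
finger_gap: 11.2
```

Emit:
jog_arm([
  {"dx": 0,"dy": 0,"dz": 1,"rx": 0,"ry": 0,"rz": 0,"fingers": 0},
  {"dx": 0,"dy": 0,"dz": 2,"rx": 0,"ry": 0,"rz": 0,"fingers": 0},
  {"dx": 0,"dy": 0,"dz": 2,"rx": 0,"ry": 0,"rz": 0,"fingers": 0},
])

```text
time: 16.1
eef_pos: [492.0, 193.1, 74.6]
orientation: [[0.03, 1.0, -0.0], [1.0, -0.03, 0.0], [0.0, -0.0, -1.0]]
ft_force: [0.7, -0.3, -1.6]
finger_gap: 11.3
```

Emit:
jog_arm([
  {"dx": 0,"dy": 0,"dz": 1,"rx": 0,"ry": 0,"rz": 0,"fingers": 0},
  {"dx": 0,"dy": 0,"dz": 1,"rx": 0,"ry": 0,"rz": 0,"fingers": 0},
])

```text
time: 16.35
eef_pos: [492.1, 193.1, 73.6]
orientation: [[0.03, 1.0, -0.0], [1.0, -0.03, 0.0], [0.0, -0.0, -1.0]]
ft_force: [-0.4, 0.3, -2.2]
finger_gap: 11.0
```

```bash
python3 -c "
from h import *
o=arm.get_obs();print(o['eef_pos'],o['ft_force'],o['ft_torque'])"
```

```text
[492.06015046 193.09194674  73.62869069] [-0.42254963  0.32375179 -2.17038366] [-0.00568042  0.19123414  0.02930389]
```

Emit:
jog_arm([
  {"dx": 0,"dy": 0,"dz": 1,"rx": 0,"ry": 0,"rz": 0,"fingers": 0},
  {"dx": 0,"dy": 0,"dz": 2,"rx": 0,"ry": 0,"rz": 0,"fingers": 0},
  {"dx": 0,"dy": 0,"dz": 2,"rx": 0,"ry": 0,"rz": 0,"fingers": 0},
])

```text
time: 16.73
eef_pos: [492.0, 193.1, 71.6]
orientation: [[0.03, 1.0, -0.0], [1.0, -0.03, -0.0], [-0.0, -0.0, -1.0]]
ft_force: [-0.0, -0.8, -3.4]
finger_gap: 10.9
```

```bash
python3 -c "
from h import *
o=arm.get_obs();print(o['eef_pos'],o['ft_force'],o['ft_torque'])"
```

```text
[492.01437027 193.09330041  71.59058686] [-0.04162565 -0.81798624 -3.37172581] [0.00586062 0.19623066 0.00755093]
```

Emit:
jog_arm([
  {"dx": 0,"dy": 0,"dz": 1,"rx": 0,"ry": 0,"rz": 0,"fingers": 0},
  {"dx": 0,"dy": 0,"dz": 1,"rx": 0,"ry": 0,"rz": 0,"fingers": 0},
])

```text
time: 16.98
eef_pos: [492.1, 193.1, 70.6]
orientation: [[0.03, 1.0, -0.0], [1.0, -0.03, 0.0], [0.0, -0.0, -1.0]]
ft_force: [-0.4, 0.7, -2.0]
finger_gap: 10.8
```

```bash
python3 -c "
from h import *
o=arm.get_obs();print(o['eef_pos'],o['ft_force'],o['ft_torque'])"
```

```text
[492.07550904 193.1250977   70.64338905] [-0.39016496  0.72467977 -2.0098445 ] [0.00220827 0.17842497 0.00860711]
```

Emit:
jog_arm([
  {"dx": 0,"dy": 0,"dz": 1,"rx": 0,"ry": 0,"rz": 0,"fingers": 0},
  {"dx": 0,"dy": 0,"dz": 1,"rx": 0,"ry": 0,"rz": 0,"fingers": 0},
])

```text
time: 17.23
eef_pos: [492.2, 193.1, 69.8]
orientation: [[0.03, 1.0, 0.0], [1.0, -0.03, 0.0], [0.0, 0.0, -1.0]]
ft_force: [-0.3, -0.0, -2.0]
finger_gap: 11.4
```

```bash
python3 -c "
from h import *
o=arm.get_obs();print(o['eef_pos'],o['ft_force'],o['ft_torque'])"
```

```text
[492.17555951 193.14504391  69.75753436] [-0.27672057 -0.0430921  -2.02829674] [-0.0035727   0.1304419  -0.03093628]
```

Emit:
jog_arm([
  {"dx": 0,"dy": 0,"dz": 1,"rx": 0,"ry": 0,"rz": 0,"fingers": 0},
  {"dx": 0,"dy": 0,"dz": 1,"rx": 0,"ry": 0,"rz": 0,"fingers": 0},
])

```text
time: 17.48
eef_pos: [492.2, 193.2, 69.1]
orientation: [[0.03, 1.0, 0.0], [1.0, -0.03, 0.0], [0.0, 0.0, -1.0]]
ft_force: [-2.6, 0.1, 1.5]
finger_gap: 11.4
```

```bash
python3 -c "
from h import *
o=arm.get_obs();print(o['eef_pos'],o['ft_force'],o['ft_torque'])"
```

```text
[492.18475772 193.20485946  69.07579271] [-2.61578733  0.07273883  1.5389842 ] [ 0.0189744   0.06293501 -0.02844759]
```

Contact: the torque halves and fz rises at TCP z≈69.5, so the rail top is near 87–88. I relax slightly and slide in.

Emit:
jog_arm([
  {"dx": 0,"dy": 0,"dz": -0.7,"rx": 0,"ry": 0,"rz": 0,"fingers": 0},
  {"dx": 0,"dy": 3,"dz": -0.7,"rx": 0,"ry": 0,"rz": 0,"fingers": 0},
  {"dx": 0,"dy": 6,"dz": -0.7,"rx": 0,"ry": 0,"rz": 0,"fingers": 0},
  {"dx": 0,"dy": 9,"dz": -0.7,"rx": 0,"ry": 0,"rz": 0,"fingers": 0},
  {"dx": 0,"dy": 12,"dz": -0.7,"rx": 0,"ry": 0,"rz": 0,"fingers": 0},
  {"dx": 0,"dy": 15,"dz": -0.7,"rx": 0,"ry": 0,"rz": 0,"fingers": 0},
])

```text
time: 18.23
eef_pos: [507.3, 192.7, 69.4]
orientation: [[0.03, 1.0, -0.0], [1.0, -0.03, 0.0], [0.0, -0.0, -1.0]]
ft_force: [-1.5, -0.2, 0.9]
finger_gap: 11.2
```

Emit:
jog_arm([
  {"dx": 0,"dy": 3,"dz": 0,"rx": 0,"ry": 0,"rz": 0,"fingers": 0},
  {"dx": 0,"dy": 6,"dz": 0,"rx": 0,"ry": 0,"rz": 0,"fingers": 0},
  {"dx": 0,"dy": 9,"dz": 0,"rx": 0,"ry": 0,"rz": 0,"fingers": 0},
  {"dx": 0,"dy": 12,"dz": 0,"rx": 0,"ry": 0,"rz": 0,"fingers": 0},
  {"dx": 0,"dy": 15,"dz": 0,"rx": 0,"ry": 0,"rz": 0,"fingers": 0},
  {"dx": 0,"dy": 18,"dz": 0,"rx": 0,"ry": 0,"rz": 0,"fingers": 0},
])

```text
time: 18.98
eef_pos: [525.3, 192.2, 69.4]
orientation: [[0.03, 1.0, -0.0], [1.0, -0.03, 0.0], [0.0, -0.0, -1.0]]
ft_force: [-1.5, -0.1, 0.9]
finger_gap: 11.2
```

```bash
python3 -c "
from h import *
o=arm.get_obs();print(o['eef_pos'],o['ft_force'],o['ft_torque'])"
```

```text
[525.25693547 192.16109479  69.44109513] [-1.51643435 -0.06501288  0.92263667] [-1.72974317e-02  2.29824981e-01  1.77675232e-04]
```

Emit:
jog_arm([
  {"dx": 0,"dy": 3,"dz": 0,"rx": 0,"ry": 0,"rz": 0,"fingers": 0},
  {"dx": 0,"dy": 6,"dz": 0,"rx": 0,"ry": 0,"rz": 0,"fingers": 0},
  {"dx": 0,"dy": 9,"dz": 0,"rx": 0,"ry": 0,"rz": 0,"fingers": 0},
  {"dx": 0,"dy": 12,"dz": 0,"rx": 0,"ry": 0,"rz": 0,"fingers": 0},
  {"dx": 0,"dy": 15,"dz": 0,"rx": 0,"ry": 0,"rz": 0,"fingers": 0},
  {"dx": 0,"dy": 18,"dz": 0,"rx": 0,"ry": 0,"rz": 0,"fingers": 0},
  {"dx": 0,"dy": 21,"dz": 0,"rx": 0,"ry": 0,"rz": 0,"fingers": 0},
  {"dx": 0,"dy": 24,"dz": 0,"rx": 0,"ry": 0,"rz": 0,"fingers": 0},
  {"dx": 0,"dy": 27,"dz": 0,"rx": 0,"ry": 0,"rz": 0,"fingers": 0},
])

```text
time: 20.1
eef_pos: [552.2, 191.3, 69.5]
orientation: [[0.03, 1.0, -0.0], [1.0, -0.03, 0.0], [0.0, -0.0, -1.0]]
ft_force: [-4.5, -0.7, 3.7]
finger_gap: 10.9
```

Emit:
jog_arm([
  {"dx": 0,"dy": 0.6,"dz": 0,"rx": 0,"ry": 0,"rz": 0,"fingers": 0},
  {"dx": 0,"dy": 1.2,"dz": 0,"rx": 0,"ry": 0,"rz": 0,"fingers": 0},
  {"dx": 0,"dy": 1.8,"dz": 0,"rx": 0,"ry": 0,"rz": 0,"fingers": 0},
])

```text
time: 20.48
eef_pos: [553.8, 191.3, 69.4]
orientation: [[0.03, 1.0, -0.0], [1.0, -0.03, 0.0], [0.0, -0.0, -1.0]]
ft_force: [-4.0, -0.1, 4.0]
finger_gap: 10.8
```

Emit:
jog_arm([
  {"dx": 0,"dy": 0.6,"dz": 0,"rx": 0,"ry": 0,"rz": 0,"fingers": 0},
  {"dx": 0,"dy": 1.2,"dz": 0,"rx": 0,"ry": 0,"rz": 0,"fingers": 0},
  {"dx": 0,"dy": 1.8,"dz": 0,"rx": 0,"ry": 0,"rz": 0,"fingers": 0},
])

```text
time: 20.85
eef_pos: [555.7, 191.2, 69.5]
orientation: [[0.03, 1.0, 0.0], [1.0, -0.03, 0.0], [0.0, 0.0, -1.0]]
ft_force: [-4.2, 0.8, 4.1]
finger_gap: 11.0
```

The friction rose with the vertical load. I ease the height up a little, then continue in small steps.

Emit:
jog_arm([
  {"dx": 0,"dy": 0,"dz": -0.8,"rx": 0,"ry": 0,"rz": 0,"fingers": 0},
  {"dx": 0,"dy": 0.6,"dz": -0.8,"rx": 0,"ry": 0,"rz": 0,"fingers": 0},
  {"dx": 0,"dy": 1.2,"dz": -0.8,"rx": 0,"ry": 0,"rz": 0,"fingers": 0},
])

```text
time: 21.22
eef_pos: [557.1, 191.1, 69.8]
orientation: [[0.03, 1.0, -0.0], [1.0, -0.03, -0.0], [-0.0, -0.0, -1.0]]
ft_force: [-0.3, 0.3, -0.7]
finger_gap: 11.0
```

```bash
python3 -c "
from h import *
o=arm.get_obs();print(o['eef_pos'],o['ft_force'],o['ft_torque'])"
```

```text
[557.09970838 191.09789849  69.79458047] [-0.34006915  0.25115174 -0.74647929] [ 0.0277735   0.11918694 -0.0441121 ]
```

Emit:
jog_arm([
  {"dx": 0,"dy": 0.6,"dz": 0,"rx": 0,"ry": 0,"rz": 0,"fingers": 0},
  {"dx": 0,"dy": 1.2,"dz": 0,"rx": 0,"ry": 0,"rz": 0,"fingers": 0},
  {"dx": 0,"dy": 1.8,"dz": 0,"rx": 0,"ry": 0,"rz": 0,"fingers": 0},
])

```text
time: 21.6
eef_pos: [558.7, 191.1, 70.1]
orientation: [[0.03, 1.0, -0.0], [1.0, -0.03, 0.0], [0.0, -0.0, -1.0]]
ft_force: [-0.3, -0.4, -2.5]
finger_gap: 10.9
```

Emit:
jog_arm([
  {"dx": 0,"dy": 0.6,"dz": 0,"rx": 0,"ry": 0,"rz": 0,"fingers": 0},
  {"dx": 0,"dy": 1.2,"dz": 0,"rx": 0,"ry": 0,"rz": 0,"fingers": 0},
  {"dx": 0,"dy": 1.8,"dz": 0,"rx": 0,"ry": 0,"rz": 0,"fingers": 0},
])

```text
time: 21.98
eef_pos: [560.5, 191.1, 70.2]
orientation: [[0.03, 1.0, 0.0], [1.0, -0.03, 0.0], [0.0, 0.0, -1.0]]
ft_force: [0.4, 0.2, -2.8]
finger_gap: 11.0
```

Sliding is free again (fx≈0). Now I feel for the stop.

Emit:
jog_arm([
  {"dx": 0,"dy": 0.6,"dz": 0,"rx": 0,"ry": 0,"rz": 0,"fingers": 0},
  {"dx": 0,"dy": 1.2,"dz": 0,"rx": 0,"ry": 0,"rz": 0,"fingers": 0},
  {"dx": 0,"dy": 1.8,"dz": 0,"rx": 0,"ry": 0,"rz": 0,"fingers": 0},
  {"dx": 0,"dy": 2.2,"dz": 0,"rx": 0,"ry": 0,"rz": 0,"fingers": 0},
])

```text
time: 22.48
eef_pos: [562.7, 191.0, 70.2]
orientation: [[0.03, 1.0, 0.0], [1.0, -0.03, 0.0], [0.0, 0.0, -1.0]]
ft_force: [0.6, 0.2, -2.4]
finger_gap: 11.0
```

Emit:
jog_arm([
  {"dx": 0,"dy": 0.6,"dz": 0,"rx": 0,"ry": 0,"rz": 0,"fingers": 0},
  {"dx": 0,"dy": 1.2,"dz": 0,"rx": 0,"ry": 0,"rz": 0,"fingers": 0},
  {"dx": 0,"dy": 1.8,"dz": 0,"rx": 0,"ry": 0,"rz": 0,"fingers": 0},
  {"dx": 0,"dy": 2.4,"dz": 0,"rx": 0,"ry": 0,"rz": 0,"fingers": 0},
])

```text
time: 22.98
eef_pos: [565.1, 190.9, 70.2]
orientation: [[0.03, 1.0, 0.0], [1.0, -0.03, 0.0], [0.0, 0.0, -1.0]]
ft_force: [-0.5, 0.3, -2.4]
finger_gap: 10.8
```

Emit:
jog_arm([
  {"dx": 0,"dy": 0.6,"dz": 0,"rx": 0,"ry": 0,"rz": 0,"fingers": 0},
  {"dx": 0,"dy": 1.2,"dz": 0,"rx": 0,"ry": 0,"rz": 0,"fingers": 0},
  {"dx": 0,"dy": 1.8,"dz": 0,"rx": 0,"ry": 0,"rz": 0,"fingers": 0},
  {"dx": 0,"dy": 2.4,"dz": 0,"rx": 0,"ry": 0,"rz": 0,"fingers": 0},
])

```text
time: 23.48
eef_pos: [567.5, 190.9, 70.2]
orientation: [[0.03, 1.0, -0.0], [1.0, -0.03, 0.0], [0.0, -0.0, -1.0]]
ft_force: [-0.0, -0.3, -3.2]
finger_gap: 10.9
```

Emit:
jog_arm([
  {"dx": 0,"dy": 0.6,"dz": 0,"rx": 0,"ry": 0,"rz": 0,"fingers": 0},
  {"dx": 0,"dy": 1.2,"dz": 0,"rx": 0,"ry": 0,"rz": 0,"fingers": 0},
  {"dx": 0,"dy": 1.8,"dz": 0,"rx": 0,"ry": 0,"rz": 0,"fingers": 0},
  {"dx": 0,"dy": 2.4,"dz": 0,"rx": 0,"ry": 0,"rz": 0,"fingers": 0},
])

```text
time: 23.98
eef_pos: [569.9, 190.8, 70.2]
orientation: [[0.03, 1.0, 0.0], [1.0, -0.03, 0.0], [0.0, 0.0, -1.0]]
ft_force: [-0.5, 0.4, -2.1]
finger_gap: 11.2
```

Emit:
jog_arm([
  {"dx": 0,"dy": 0.6,"dz": 0,"rx": 0,"ry": 0,"rz": 0,"fingers": 0},
  {"dx": 0,"dy": 1.2,"dz": 0,"rx": 0,"ry": 0,"rz": 0,"fingers": 0},
  {"dx": 0,"dy": 1.8,"dz": 0,"rx": 0,"ry": 0,"rz": 0,"fingers": 0},
  {"dx": 0,"dy": 2.4,"dz": 0,"rx": 0,"ry": 0,"rz": 0,"fingers": 0},
])

```text
time: 24.48
eef_pos: [572.3, 190.7, 70.2]
orientation: [[0.03, 1.0, -0.0], [1.0, -0.03, 0.0], [0.0, -0.0, -1.0]]
ft_force: [0.2, 0.4, -3.0]
finger_gap: 11.1
```

Emit:
jog_arm([
  {"dx": 0,"dy": 0.6,"dz": 0,"rx": 0,"ry": 0,"rz": 0,"fingers": 0},
  {"dx": 0,"dy": 1.2,"dz": 0,"rx": 0,"ry": 0,"rz": 0,"fingers": 0},
  {"dx": 0,"dy": 1.8,"dz": 0,"rx": 0,"ry": 0,"rz": 0,"fingers": 0},
  {"dx": 0,"dy": 2.4,"dz": 0,"rx": 0,"ry": 0,"rz": 0,"fingers": 0},
])

```text
time: 24.98
eef_pos: [574.7, 190.7, 70.2]
orientation: [[0.03, 1.0, 0.0], [1.0, -0.03, 0.0], [0.0, -0.0, -1.0]]
ft_force: [0.8, -0.0, -2.4]
finger_gap: 11.3
```

Emit:
jog_arm([
  {"dx": 0,"dy": 0.6,"dz": 0,"rx": 0,"ry": 0,"rz": 0,"fingers": 0},
  {"dx": 0,"dy": 1.2,"dz": 0,"rx": 0,"ry": 0,"rz": 0,"fingers": 0},
  {"dx": 0,"dy": 1.8,"dz": 0,"rx": 0,"ry": 0,"rz": 0,"fingers": 0},
  {"dx": 0,"dy": 2.4,"dz": 0,"rx": 0,"ry": 0,"rz": 0,"fingers": 0},
])

```text
time: 25.48
eef_pos: [577.1, 190.6, 70.2]
orientation: [[0.03, 1.0, 0.0], [1.0, -0.03, 0.0], [0.0, 0.0, -1.0]]
ft_force: [0.2, 0.3, -2.9]
finger_gap: 10.9
```

Emit:
jog_arm([
  {"dx": 0,"dy": 0.6,"dz": 0,"rx": 0,"ry": 0,"rz": 0,"fingers": 0},
  {"dx": 0,"dy": 1.2,"dz": 0,"rx": 0,"ry": 0,"rz": 0,"fingers": 0},
  {"dx": 0,"dy": 1.8,"dz": 0,"rx": 0,"ry": 0,"rz": 0,"fingers": 0},
  {"dx": 0,"dy": 2.4,"dz": 0,"rx": 0,"ry": 0,"rz": 0,"fingers": 0},
])

```text
time: 25.98
eef_pos: [579.5, 190.5, 70.2]
orientation: [[0.03, 1.0, -0.0], [1.0, -0.03, 0.0], [0.0, -0.0, -1.0]]
ft_force: [0.2, 0.4, -2.7]
finger_gap: 11.4
```

Emit:
jog_arm([
  {"dx": 0,"dy": 0.6,"dz": 0,"rx": 0,"ry": 0,"rz": 0,"fingers": 0},
  {"dx": 0,"dy": 1.2,"dz": 0,"rx": 0,"ry": 0,"rz": 0,"fingers": 0},
  {"dx": 0,"dy": 1.8,"dz": 0,"rx": 0,"ry": 0,"rz": 0,"fingers": 0},
  {"dx": 0,"dy": 2.4,"dz": 0,"rx": 0,"ry": 0,"rz": 0,"fingers": 0},
])

```text
time: 26.48
eef_pos: [581.9, 190.5, 70.2]
orientation: [[0.03, 1.0, 0.0], [1.0, -0.03, 0.0], [0.0, 0.0, -1.0]]
ft_force: [-0.7, 1.0, -2.9]
finger_gap: 11.0
```

Emit:
jog_arm([
  {"dx": 0,"dy": 0.6,"dz": 0,"rx": 0,"ry": 0,"rz": 0,"fingers": 0},
  {"dx": 0,"dy": 1.2,"dz": 0,"rx": 0,"ry": 0,"rz": 0,"fingers": 0},
  {"dx": 0,"dy": 1.8,"dz": 0,"rx": 0,"ry": 0,"rz": 0,"fingers": 0},
])

```text
time: 26.85
eef_pos: [583.7, 190.4, 70.2]
orientation: [[0.03, 1.0, 0.0], [1.0, -0.03, 0.0], [0.0, 0.0, -1.0]]
ft_force: [-0.6, -0.1, -2.9]
finger_gap: 11.2
```

Emit:
jog_arm([
  {"dx": 0,"dy": 0.6,"dz": 0,"rx": 0,"ry": 0,"rz": 0,"fingers": 0},
  {"dx": 0,"dy": 1.2,"dz": 0,"rx": 0,"ry": 0,"rz": 0,"fingers": 0},
  {"dx": 0,"dy": 1.8,"dz": 0,"rx": 0,"ry": 0,"rz": 0,"fingers": 0},
])

```text
time: 27.22
eef_pos: [585.5, 190.3, 70.3]
orientation: [[0.03, 1.0, 0.0], [1.0, -0.03, 0.0], [0.0, 0.0, -1.0]]
ft_force: [0.4, -0.2, -1.9]
finger_gap: 10.8
```

Emit:
jog_arm([
  {"dx": 0,"dy": 0.6,"dz": 0,"rx": 0,"ry": 0,"rz": 0,"fingers": 0},
  {"dx": 0,"dy": 1.2,"dz": 0,"rx": 0,"ry": 0,"rz": 0,"fingers": 0},
  {"dx": 0,"dy": 1.8,"dz": 0,"rx": 0,"ry": 0,"rz": 0,"fingers": 0},
])

```text
time: 27.6
eef_pos: [587.3, 190.3, 70.2]
orientation: [[0.03, 1.0, 0.0], [1.0, -0.03, 0.0], [0.0, 0.0, -1.0]]
ft_force: [-0.3, -0.0, -1.8]
finger_gap: 11.1
```

Emit:
jog_arm([
  {"dx": 0,"dy": 0.6,"dz": 0,"rx": 0,"ry": 0,"rz": 0,"fingers": 0},
  {"dx": 0,"dy": 1.2,"dz": 0,"rx": 0,"ry": 0,"rz": 0,"fingers": 0},
  {"dx": 0,"dy": 1.8,"dz": 0,"rx": 0,"ry": 0,"rz": 0,"fingers": 0},
])

```text
time: 27.98
eef_pos: [588.2, 190.2, 70.1]
orientation: [[0.03, 1.0, -0.002], [1.0, -0.03, -0.0], [-0.0, -0.002, -1.0]]
ft_force: [-4.3, 0.2, -0.7]
finger_gap: 11.0
```

Contact with the stop: fx −4.3 N. I settle the tray down on the rails a little, then look at the forces.

Emit:
jog_arm([
  {"dx": 0,"dy": -0.3,"dz": 0.4,"rx": 0,"ry": 0,"rz": 0,"fingers": 0},
  {"dx": 0,"dy": -0.3,"dz": 0.8,"rx": 0,"ry": 0,"rz": 0,"fingers": 0},
  {"dx": 0,"dy": -0.3,"dz": 0.8,"rx": 0,"ry": 0,"rz": 0,"fingers": 0},
])

```text
time: 28.35
eef_pos: [588.2, 190.2, 69.7]
orientation: [[0.03, 1.0, -0.001], [1.0, -0.03, 0.0], [0.0, -0.001, -1.0]]
ft_force: [-5.4, 0.5, 1.3]
finger_gap: 10.8
```

```bash
python3 -c "
from h import *
o=arm.get_obs();print(o['eef_pos'],o['ft_force'],o['ft_torque'])"
```

```text
[588.23247909 190.24039492  69.65418771] [-5.4285351   0.4726316   1.25651697] [0.01721304 0.72682754 0.01727075]
```

Emit:
jog_arm([
  {"dx": 0,"dy": 0.5,"dz": 0,"rx": 0,"ry": 0,"rz": 0,"fingers": 0},
  {"dx": 0,"dy": 0.5,"dz": 0,"rx": 0,"ry": 0,"rz": 0,"fingers": 0},
])

```text
time: 28.6
eef_pos: [588.4, 190.3, 69.6]
orientation: [[0.03, 1.0, -0.002], [1.0, -0.03, 0.0], [-0.0, -0.002, -1.0]]
ft_force: [-6.0, 0.6, 2.3]
finger_gap: 11.1
```

Emit:
jog_arm([
  {"dx": 0,"dy": 0.6,"dz": -0.2,"rx": 0,"ry": 0,"rz": 0,"fingers": 0},
  {"dx": 0,"dy": 0.6,"dz": -0.2,"rx": 0,"ry": 0,"rz": 0,"fingers": 0},
  {"dx": 0,"dy": 0.6,"dz": -0.2,"rx": 0,"ry": 0,"rz": 0,"fingers": 0},
])

```text
time: 28.98
eef_pos: [588.7, 190.2, 69.7]
orientation: [[0.03, 1.0, -0.002], [1.0, -0.03, -0.0], [-0.0, -0.002, -1.0]]
ft_force: [-6.6, -0.2, 1.2]
finger_gap: 10.7
```

Emit:
jog_arm([
  {"dx": 0,"dy": 0.6,"dz": 0,"rx": 0,"ry": 0,"rz": 0,"fingers": 0},
  {"dx": 0,"dy": 0.6,"dz": 0,"rx": 0,"ry": 0,"rz": 0,"fingers": 0},
  {"dx": 0,"dy": 0.6,"dz": 0,"rx": 0,"ry": 0,"rz": 0,"fingers": 0},
  {"dx": 0,"dy": 0.6,"dz": 0,"rx": 0,"ry": 0,"rz": 0,"fingers": 0},
  {"dx": 0,"dy": 0.6,"dz": 0,"rx": 0,"ry": 0,"rz": 0,"fingers": 0},
  {"dx": 0,"dy": 0.6,"dz": 0,"rx": 0,"ry": 0,"rz": 0,"fingers": 0},
])

```text
time: 29.72
eef_pos: [588.8, 190.2, 69.7]
orientation: [[0.03, 1.0, -0.003], [1.0, -0.03, -0.0], [-0.0, -0.003, -1.0]]
ft_force: [-8.1, 0.9, 1.9]
finger_gap: 11.0
```

About 8 N held for well over half a second. I ease the push off before releasing.

Emit:
jog_arm([
  {"dx": 0,"dy": -0.5,"dz": 0,"rx": 0,"ry": 0,"rz": 0,"fingers": 0},
  {"dx": 0,"dy": -1.0,"dz": 0,"rx": 0,"ry": 0,"rz": 0,"fingers": 0},
  {"dx": 0,"dy": -1.5,"dz": 0,"rx": 0,"ry": 0,"rz": 0,"fingers": 0},
  {"dx": 0,"dy": -1.5,"dz": 0,"rx": 0,"ry": 0,"rz": 0,"fingers": 0},
])

```text
time: 30.22
eef_pos: [588.6, 190.2, 69.7]
orientation: [[0.03, 1.0, -0.001], [1.0, -0.03, 0.0], [0.0, -0.001, -1.0]]
ft_force: [-5.2, 1.0, 0.9]
finger_gap: 11.0
```

```bash
python3 -c "
from h import *
o=arm.get_obs();print(o['eef_pos'],o['ft_force'],o['ft_torque'])"
```

```text
[588.5574317  190.24152765  69.66156818] [-5.18286985  0.95481277  0.85313627] [ 0.05269344  0.76073498 -0.00767514]
```

Emit:
jog_arm([
  {"dx": 0,"dy": -0.5,"dz": 0,"rx": 0,"ry": 0,"rz": 0,"fingers": 0},
  {"dx": 0,"dy": -0.9,"dz": 0,"rx": 0,"ry": 0,"rz": 0,"fingers": 0},
  {"dx": 0,"dy": -0.9,"dz": 0,"rx": 0,"ry": 0,"rz": 0,"fingers": 0},
  {"dx": 0,"dy": -0.9,"dz": 0,"rx": 0,"ry": 0,"rz": 0,"fingers": 0},
])

```text
time: 30.72
eef_pos: [588.3, 190.3, 69.6]
orientation: [[0.03, 1.0, 0.0], [1.0, -0.03, 0.0], [0.0, 0.0, -1.0]]
ft_force: [-3.2, 0.3, 0.2]
finger_gap: 11.1
```

Emit:
jog_arm([
  {"dx": 0,"dy": 0,"dz": 0,"rx": 0,"ry": 0,"rz": 0,"fingers": 13},
  {"dx": 0,"dy": 0,"dz": 0,"rx": 0,"ry": 0,"rz": 0,"fingers": 18},
  {"dx": 0,"dy": 0,"dz": 0,"rx": 0,"ry": 0,"rz": 0,"fingers": 30},
  {"dx": 0,"dy": 0,"dz": 0,"rx": 0,"ry": 0,"rz": 0,"fingers": 40},
  {"dx": 0,"dy": 0,"dz": 0,"rx": 0,"ry": 0,"rz": 0,"fingers": 40},
  {"dx": 0,"dy": 0,"dz": 0,"rx": 0,"ry": 0,"rz": 0,"fingers": 40},
])

```text
time: 31.48
eef_pos: [588.2, 190.3, 69.7]
orientation: [[0.03, 1.0, 0.0], [1.0, -0.03, 0.0], [0.0, 0.0, -1.0]]
ft_force: [-0.4, 0.2, 0.5]
finger_gap: 40.1
```

```bash
python3 -c "
from h import *
o=arm.get_obs();print(o['eef_pos'],o['ft_force'],o['ft_torque'],o['finger_gap']); grab('wrist','w7')"
```

```text
[588.17583317 190.25175143  69.65946237] [-0.3555538   0.15972353  0.52700244] [-0.0070595  -0.02010719  0.01581153] 40.07049625464794
```

Released, with the forces at zero. I retreat straight up.

Emit:
jog_arm([
  {"dx": 0,"dy": 0,"dz": -5,"rx": 0,"ry": 0,"rz": 0,"fingers": 40},
  {"dx": 0,"dy": 0,"dz": -15,"rx": 0,"ry": 0,"rz": 0,"fingers": 40},
  {"dx": 0,"dy": 0,"dz": -35,"rx": 0,"ry": 0,"rz": 0,"fingers": 40},
  {"dx": 0,"dy": 0,"dz": -65,"rx": 0,"ry": 0,"rz": 0,"fingers": 40},
  {"dx": 0,"dy": 0,"dz": -100,"rx": 0,"ry": 0,"rz": 0,"fingers": 40},
  {"dx": 0,"dy": 0,"dz": -140,"rx": 0,"ry": 0,"rz": 0,"fingers": 40},
  {"dx": 0,"dy": -60,"dz": -170,"rx": 0,"ry": 0,"rz": 0,"fingers": 40},
  {"dx": 0,"dy": -100,"dz": -170,"rx": 0,"ry": 0,"rz": 0,"fingers": 40},
  {"dx": 0,"dy": -100,"dz": -170,"rx": 0,"ry": 0,"rz": 0,"fingers": 40},
  {"dx": 0,"dy": -100,"dz": -170,"rx": 0,"ry": 0,"rz": 0,"fingers": 40},
])

```text
time: 32.78
eef_pos: [488.8, 193.4, 240.3]
orientation: [[0.03, 1.0, 0.002], [1.0, -0.03, 0.001], [0.001, 0.002, -1.0]]
ft_force: [0.7, 0.5, -0.0]
finger_gap: 39.7
```

```bash
python3 - <<'E'
from h import *
o=arm.get_obs();print(o['time'],o['eef_pos'],o['ft_force'])
d=grab('wrist','w8');time=o['time']
I=cv2.cvtColor(d['pixels'],cv2.COLOR_BGR2GRAY).astype(float)
# predicted corners for tray lying: nose at TCPx 588.3+179, yaw -.03, underside 86..88
for z in (84,86,88):
    c0=np.array([588.2,190.25,0])+Rz(-.03)@[86.4,2.15,z]
    print(z,[proj(d,c0+Rz(-.03)@a).round(1).tolist() for a in ([-92.5,45,4],[-92.5,-45,4],[-92.5,22,40],[-80.5,22,40],[-80.5,-22,40],[-92.5,-22,40])])
# scans along u through tray end, both sides of the lip, and along v across the left and right edges outside the rack
c0=np.array([588.2,190.25,87])+Rz(-.03)@[86.4,2.15,0]
def scan(a,b,n=60):
    pts=np.linspace(a,b,n);uv=np.array([proj(d,c0+Rz(-.03)@p) for p in pts],np.float32)
    v=cv2.remap(I.astype(np.float32),uv[:,0],uv[:,1],cv2.INTER_LINEAR).ravel();g=np.abs(np.diff(cv2.GaussianBlur(v.reshape(-1,1),(1,3),0).ravel()))
    i=np.argsort(g)[::-1][:4];return [(pts[j].round(1).tolist(),g[j].round(0)) for j in i]
for y in (38,30,-30,-38): print('end x at y',y,scan([-110,y,4],[-80,y,4]))
for x in (-70,-60,-50): print('edges at x',x,scan([x,60,4],[x,30,4]),scan([x,-30,4],[x,-60,4]))
t=grab('top','top3')
a=load('top','top1')['pixels'].astype(int);D=np.abs(a-t['pixels']).max(2)
m=(cv2.medianBlur(D.astype(np.uint8),5)>40).astype(np.uint8);n,_,s,ce=cv2.connectedComponentsWithStats(m)
print([(s[i][:5].tolist()) for i in range(1,n) if s[i][4]>15])
E
```

```text
32.775 [488.7512284  193.36102551 240.33223724] [ 0.66996679  0.47320678 -0.03375892]
84 [[411.5, 133.5], [403.6, 218.6], [420.3, 163.8], [433.6, 163.8], [428.2, 209.7], [415.6, 209.7]]
86 [[412.0, 133.7], [404.1, 219.3], [421.0, 164.3], [434.4, 164.3], [428.9, 210.4], [416.2, 210.4]]
88 [[412.6, 134.0], [404.6, 220.0], [421.7, 164.7], [435.2, 164.7], [429.6, 211.2], [416.8, 211.2]]
end x at y 38 [([-93.7, 38.0, 4.0], np.float32(24.0)), ([-106.4, 38.0, 4.0], np.float32(18.0)), ([-106.9, 38.0, 4.0], np.float32(16.0)), ([-94.2, 38.0, 4.0], np.float32(15.0))]
end x at y 30 [([-95.3, 30.0, 4.0], np.float32(30.0)), ([-94.7, 30.0, 4.0], np.float32(21.0)), ([-93.7, 30.0, 4.0], np.float32(14.0)), ([-95.8, 30.0, 4.0], np.float32(14.0))]
end x at y -30 [([-95.3, -30.0, 4.0], np.float32(28.0)), ([-94.7, -30.0, 4.0], np.float32(24.0)), ([-93.7, -30.0, 4.0], np.float32(17.0)), ([-86.1, -30.0, 4.0], np.float32(17.0))]
end x at y -38 [([-95.3, -38.0, 4.0], np.float32(26.0)), ([-95.8, -38.0, 4.0], np.float32(19.0)), ([-94.7, -38.0, 4.0], np.float32(15.0)), ([-93.2, -38.0, 4.0], np.float32(9.0))]
edg
[... 638 characters left out ...]
0.0, -44.7, 4.0], np.float32(7.0))]
edges at x -50 [([-50.0, 58.0, 4.0], np.float32(19.0)), ([-50.0, 58.5, 4.0], np.float32(16.0)), ([-50.0, 44.2, 4.0], np.float32(15.0)), ([-50.0, 43.7, 4.0], np.float32(14.0))] [([-50.0, -45.8, 4.0], np.float32(29.0)), ([-50.0, -45.3, 4.0], np.float32(23.0)), ([-50.0, -46.3, 4.0], np.float32(18.0)), ([-50.0, -44.7, 4.0], np.float32(10.0))]
[[253, 98, 28, 19, 456], [152, 155, 147, 245, 16236], [273, 155, 7, 5, 22], [265, 170, 6, 4, 18], [162, 180, 5, 8, 22], [181, 181, 9, 7, 40], [411, 229, 31, 13, 195], [171, 248, 3, 13, 25], [14, 345, 9, 6, 35], [25, 345, 15, 7, 45], [23, 351, 128, 49, 3218], [289, 371, 7, 17, 77], [354, 391, 7, 4, 19], [0, 395, 9, 5, 37]]
```

The tray sits in the bay, with edges at −45.6/+44 relative to the expected centreline and its end within ~2 mm of where it was released. I check that it stays put for a second.

Emit:
jog_arm([
  {"dx": 0,"dy": 0,"dz": 0,"rx": 0,"ry": 0,"rz": 0,"fingers": 40},
  {"dx": 0,"dy": 0,"dz": 0,"rx": 0,"ry": 0,"rz": 0,"fingers": 40},
  {"dx": 0,"dy": 0,"dz": 0,"rx": 0,"ry": 0,"rz": 0,"fingers": 40},
  {"dx": 0,"dy": 0,"dz": 0,"rx": 0,"ry": 0,"rz": 0,"fingers": 40},
  {"dx": 0,"dy": 0,"dz": 0,"rx": 0,"ry": 0,"rz": 0,"fingers": 40},
  {"dx": 0,"dy": 0,"dz": 0,"rx": 0,"ry": 0,"rz": 0,"fingers": 40},
  {"dx": 0,"dy": 0,"dz": 0,"rx": 0,"ry": 0,"rz": 0,"fingers": 40},
  {"dx": 0,"dy": 0,"dz": 0,"rx": 0,"ry": 0,"rz": 0,"fingers": 40},
])

```text
time: 33.88
eef_pos: [488.1, 193.2, 239.6]
orientation: [[0.03, 1.0, 0.0], [1.0, -0.03, 0.0], [0.0, 0.0, -1.0]]
ft_force: [0.1, -0.1, -0.5]
finger_gap: 39.6
```

```bash
python3 - <<'E'
from h import *
d=grab('wrist','w9');b=load('wrist','w8')
f=lambda x:cv2.cvtColor(x['pixels'],cv2.COLOR_BGR2GRAY).astype(np.float32)
for n,(r,c) in {'tray end':(slice(120,235),slice(390,470)),'bench':(slice(20,110),slice(200,330))}.items():
    A,B=f(b)[r,c],f(d)[r,c]; print(n,cv2.phaseCorrelate(A.copy(),B.copy(),cv2.createHanningWindow(A.shape[::-1],cv2.CV_32F)))
# nose edge against the stop: dark bar boundary along the centreline
I=f(d);c0=np.array([588.2,190.25,86])+Rz(-.03)@[86.4,1.5,0]
for y in (-10,0,10):
    pts=np.array([[x,y,4] for x in range(76,126,2)]);uv=np.array([proj(d,c0+Rz(-.03)@p) for p in pts],np.float32)
    print(y,cv2.remap(I,uv[:,0].copy(),uv[:,1].copy(),cv2.INTER_LINEAR).ravel().astype(int).tolist(),uv[0].round())
E
```

```text
tray end ((1.1470789221175366, -0.13916769889905112), 1.0321311974525451)
bench ((1.159928587924071, -0.2891371372624931), 0.9841735853972259)
-10 [134, 135, 135, 128, 112, 112, 113, 116, 51, 6, 6, 8, 5, 9, 16, 14, 12, 54, 145, 143, 145, 143, 144, 142, 141] [571. 188.]
0 [147, 145, 135, 126, 111, 112, 112, 114, 31, 3, 3, 1, 6, 14, 20, 16, 7, 58, 145, 144, 137, 138, 141, 143, 147] [574. 179.]
10 [147, 145, 133, 125, 109, 110, 110, 111, 44, 4, 4, 3, 1, 7, 15, 10, 12, 69, 142, 137, 143, 145, 140, 140, 138] [576. 169.]
```

The tray moves no more than the bench does in the image (that shift is the arm settling). Along the centreline, sheet metal runs straight into the black stop at 92 mm with no gap. Handing in.

```bash
python3 -c "
from bench import arm
print(arm.job_done())"
```

```text
the job is handed in; nothing more can be done
None
```

I slid the smaller bare-metal tray, lip towards the robot, onto the left bay's free **high** rail pair until it met the sprung stop. I pressed it there at about 8 N for over 0.6 s, eased off to about 3 N and let go. The job was handed in at about 34 s.

**Last checks:**
- **Against the stop:** in the wrist picture, the sheet runs straight into the black stop with no visible gap.
- **Still lying there:** over one second after release, the tray moved no more than the bench did in the image. The gripper was clear of it, with no load on the wrist.
- **Position:** the tray's sides lie parallel to the bay. Its lip end measured 1–2 mm nearer the robot than I predicted, which is within calibration error.
- **Other objects:** a before/after comparison of the top pictures showed changes around the rack, the tray's old place and where the arm stood. It also showed a few small patches elsewhere. I did not look into these further or check each object one by one.

**What went wrong or disagreed:**
- **First grasp:** it closed on top of the lip with about 6 N, because the real fingertips sit about 30 mm behind the reported tool point. I opened, went 30 mm lower and gripped it properly.
- **Rack height:** the camera estimates of the rack's height on its feet ranged from 0 to 18 mm. I found the rails by touch instead, with the tray's underside at 87–88 mm.
- **Sliding force:** it rose briefly to about 4 N from pressing down too much, and eased when I raised the tray slightly.

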